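# Restock the revolving chocolate display

### The arm

A 6-joint arm with a two-finger parallel gripper is mounted at the origin on the work surface. World frame = base frame: x ahead of the robot, y to its left, z up, the work surface at z = 0. Lengths are in m, angles in degrees, forces in N, time in s.
With the tool pointing down it reaches from about 0.325 to 0.775 m from the base axis. Payload 9.3 kg.
Tool frame: the origin (TCP) lies midway between the tips of the shut fingers; the grasp point (between the pads) lies 19 mm behind it; z points along the fingers, y is the line along which they close (so a half turn about z gives the same grasp; the last joint's range is limited). The gripper opens to 85 mm and grips with 20 to 120 N. Pads are 22 mm wide; open, the fingers measure 114 mm over their backs; the gripper's body (76 mm by 85 mm) begins 54 mm behind the grasp point. The pads swing forward as they close: fully open they stand 13 mm farther back than shut.
Start: joints at [-73.717, 14.817, 1.232, 76.415, 0, 81.257], TCP at [0.233, -0.498, 0.231] pointing down, gripper open.
Joint ranges: [-174.27, 174.27], [-52.1, 104.24], [-59.71, 78.15], [-110.17, 111.67], [-87.03, 83.33], [-180, 180]. Speed limits (degrees/s): [127.2, 127.2, 159.86, 180, 180, 180].

### API

Orientations are given as [roll, pitch, yaw] about the fixed x, y, z axes, in that order (R = Rz(yaw) Ry(pitch) Rx(roll)).
In Python, from station import ctrl, cams gives the robot as it stands. The module is installed in compiled form; this text tells all that it offers.
- The arm moves only by the shell command python3 -m handwheel 'ROWS'. ROWS is JSON, a list of rows, each an object of numbers: "tx", "ty", "tz": the shift along the world's x, y, z each as a share of 0.03 m, from -1 to 1; "wx", "wy", "wz": the turn, a rotation vector about the world's x, y, z each as a share of 5 degrees, from -1 to 1; "claw": the closure, from 0 (fully open) to 1 (shut). In form: [{"tx": .., "ty": .., "tz": .., "wx": .., "wy": .., "wz": .., "claw": ..}, ...]. A call has 1 to 20 rows; each row shifts and turns the commanded pose from where the row before left it; what a row does not reach is not made up. A row lasts 1/12 s, in which the tool goes at most 41.7 mm and 7.16 degrees, less where a joint would pass 70% of its speed; a pose out of reach is approached as far as the arm can. A call with a number of a shift or a turn outside -1 to 1 is refused whole. A call with a gripper value outside its range is refused whole. The fingers move at their own pace and stop on an object; the grip force is fixed at half the most. Time passes only in rows, so rows that do not move let the fingers close. It gives the time, the measured TCP pose, the force, the opening and the grip force at its end, in the units of the state.
- ctrl.sense(): the state, without advancing time (a new reading comes with each control period).
- cams.camera(name): name is "scene" or "top" or "wrist"; returns a dict with "frame" (420x560x3 uint8, red, green, blue), "range_z" (420x560 float32, m along the optical axis (not along the pixel's ray), 0 where there is no reading), "mtx" (3x3 intrinsics, pixels), "view" (4x4, takes a point from world to camera coordinates); the wrist camera has in their place "hand_eye" (4x4, takes a point from camera to tool coordinates, whose origin is the TCP and whose axes are the flange's). Camera axes: x right, y down, z forward; pixel columns grow to the right and rows downward; lengths in m; the calibration is good to about 2 mm. A picture is of the moment at which its call begins: read the wrist's pose just before it.
- ctrl.close_job(): hands the job in; it is judged then, once.
The state is a dict: "t": time; "joint_pos": joint angles; "joint_vel": joint speeds; "tau": joint torques, N m; "tcp_pos": TCP position; "tool_rot": TCP orientation; "ft_force": force on the tool from outside, world axes, zero at the start; "moment": the same for the moment, N m; "width": opening from 0.0 (shut) to 1.0 (fully open); "grasp_force": force on a finger pad.
Only numpy, scipy, OpenCV 4.12 (cv2) and the standard library are available. Lean on these libraries where they do the work, as an engineer would, in place of code of your own. Each camera call takes 0.05 s, during which the arm holds its last target. There are 200 camera calls.

### The job

Restock the revolving display with the thin chocolate bars on the packing board: slide them out over the board's open front edge, where they can be gripped, and lay each one flat in the bay lined in its own colour, turning the display so that the bay you are loading stands at the opening in the clear cover. Finish with the display clicked home with the gold bay (the house special) at the opening, and leave the other things on the counter where they are.

Things in the scene. Friction and masses are not known exactly. Their poses are not given: they have to be found in the camera images.
- cherry_bar: the cherry bar: a thin chocolate bar in a dark red card sleeve with a cream panel and two brass stripes, 115 mm long (its x) x 50 mm wide (its y) x 3 mm thick, about 28 g, origin in the middle of its underside; too thin to be gripped while it lies on a surface. Absent (None) when there is none to stock
- mint_bar: the mint bar: a thin chocolate bar in a green card sleeve with a cream panel and two brass stripes, 115 mm long (its x) x 50 mm wide (its y) x 3 mm thick, about 28 g, origin in the middle of its underside; too thin to be gripped while it lies on a surface. Absent (None) when there is none to stock
- milk_bar: the milk bar: a thin chocolate bar in a blue card sleeve with a cream panel and two brass stripes, 115 mm long (its x) x 50 mm wide (its y) x 3 mm thick, about 28 g, origin in the middle of its underside; too thin to be gripped while it lies on a surface. Absent (None) when there is none to stock
- gold_bar: the gold bar: a thin chocolate bar in a gold-yellow card sleeve with a cream panel and two brass stripes, 115 mm long (its x) x 50 mm wide (its y) x 3 mm thick, about 28 g, origin in the middle of its underside; too thin to be gripped while it lies on a surface. Absent (None) when there is none to stock
- board_edge (a point): middle of the open front edge of the oak packing board, on its top, 40 mm above the counter. Axes: x from the edge inward over the board (250 mm deep), y along the edge (165 mm to either side), z up. Nothing is in front of this edge or near below it; the other three sides have a lip 12 mm high. Bars start loose on the board, side by side, roughly along its x
- cherry_bay (a point): middle of the bay lined in dark red (cherry), on the turntable floor, 112 mm from the axis. A bay is a quarter of the turntable, between two radial dividers 20 mm high, 4 mm thick, from 26 to 168 mm from the axis, inside a rim 8 mm high of 177 mm inner radius; a bar fits lengthways along the radius. Hub: radius 28 mm, 30 mm high
- mint_bay (a point): middle of the bay lined in green (mint), on the turntable floor, 112 mm from the axis. A bay is a quarter of the turntable, between two radial dividers 20 mm high, 4 mm thick, from 26 to 168 mm from the axis, inside a rim 8 mm high of 177 mm inner radius; a bar fits lengthways along the radius. Hub: radius 28 mm, 30 mm high
- milk_bay (a point): middle of the bay lined in blue (milk), on the turntable floor, 112 mm from the axis. A bay is a quarter of the turntable, between two radial dividers 20 mm high, 4 mm thick, from 26 to 168 mm from the axis, inside a rim 8 mm high of 177 mm inner radius; a bar fits lengthways along the radius. Hub: radius 28 mm, 30 mm high
- gold_bay (a point): middle of the bay lined in gold-yellow (gold), on the turntable floor, 112 mm from the axis. A bay is a quarter of the turntable, between two radial dividers 20 mm high, 4 mm thick, from 26 to 168 mm from the axis, inside a rim 8 mm high of 177 mm inner radius; a bar fits lengthways along the radius. Hub: radius 28 mm, 30 mm high
- post0 (a point): top centre of a brass turning post, 16 mm across, standing 36 mm above the turntable's floor at the outer end of the divider between the cherry and mint bays, 166 mm from the axis
- post1 (a point): top centre of a brass turning post, 16 mm across, standing 36 mm above the turntable's floor at the outer end of the divider between the mint and milk bays, 166 mm from the axis
- post2 (a point): top centre of a brass turning post, 16 mm across, standing 36 mm above the turntable's floor at the outer end of the divider between the milk and gold bays, 166 mm from the axis
- post3 (a point): top centre of a brass turning post, 16 mm across, standing 36 mm above the turntable's floor at the outer end of the divider between the gold and cherry bays, 166 mm from the axis
- axis (a point): point on the vertical turning axis of the display at the height of the turntable's floor (32 mm above the counter). Its axes are those of the display's fixed oak base (380 mm square, 16 mm high): its -x points to the open side of the display, which faces the robot
- opening (a point): where the bay being loaded stands: 112 mm from the axis towards the open side, at floor height. A clear cover (top face 89 mm above the counter, walls at sides and back) hangs over everything beyond a straight front edge lying 35 mm from the axis on the open side, so only the bay at the opening can be loaded
- turntable (a joint): turntable angle, rad, growing counter-clockwise from above; turns endlessly either way. At 0 the cherry bay is at the opening, at -pi/2 mint, at pi milk, at pi/2 gold (plus full turns). A spring detent holds each quarter turn: pushed by a post past half-way (0.8 rad; about 4 N at the post) it runs on to the next click in about 1 s, else it goes back
- mint_tin: bystander: flat steel mint tin, 60 x 95 x 20 mm, origin in the middle of its underside
- scoop: bystander: steel candy scoop with wooden handle, 155 mm long, 27 mm high, origin near its middle, at the counter
- lolly_pot: bystander: cream pot of lollipops, 72 mm across, 155 mm high with the lollipops, origin in the middle of its underside
- candy_jar: bystander: glass candy jar with aluminium lid, 96 mm across, 120 mm high, origin in the middle of its underside
Things that resemble listed ones, but are neither listed nor needed, are in the scene too. There is more than one size of the milk_bar; the one meant has the size given above.

How it is judged:
By the outcome, as a careful person would: the job done as asked, in the order asked, and still so for the second after the job is handed in, with the robot touching nothing.
Of cherry_bar, mint_bar, milk_bar, gold_bar only 3 to 4 are there at a start; the rules pass over those that are not, and their reading is None.
At some moment in a run one of cherry_bar, mint_bar, milk_bar, gold_bar may be knocked a few centimetres aside while the robot is not near it.
It also fails if it takes over 210 s, if anything falls off the work surface, if the arm or the gripper's body presses on something with over 40 N, if the wrist force passes 120 N, or if a joint passes its speed limit or range.

## Working session

There is one attempt and no reset: what is moved stays moved. The work goes in short steps, Python scripts to look and compute and a shell command to move; the robot and the scene stay as the last step left them, time stands still between calls to the robot, and variables do not carry over. Pictures are saved under pics/ and viewed, at most 14 in all, crops included, and the job is handed in when it is done.

```bash
mkdir -p pics
cat > h.py <<'E'
import numpy as np, cv2
from station import ctrl, cams
def save(name,fn,scale=1,crop=None):
    c=cams.camera(name); im=c["frame"][:,:,::-1]
    if crop: x0,y0,x1,y1=crop; im=im[y0:y1,x0:x1]
    cv2.imwrite("pics/"+fn,cv2.resize(im,None,fx=scale,fy=scale,interpolation=cv2.INTER_CUBIC)); np.savez("pics/"+fn+".npz",**{k:v for k,v in c.items()})
    return c
def pt(c,u,v,z=None):
    """world point of pixel: by depth, or on plane z"""
    M=np.linalg.inv(c["view"]); r=np.linalg.inv(c["mtx"])@[u,v,1]
    if z is None: d=np.median(c["range_z"][int(v)-1:int(v)+2,int(u)-1:int(u)+2])
    else: d=(z-M[2,3])/(M[:3,:3]@r)[2]
    return M[:3,:3]@(r*d)+M[:3,3]
E
python3 - <<'E'
from h import *
save("top","top0.png",1.4); save("scene","sc0.png",1.4); print(ctrl.sense())
E
```

```text
{'t': 0.1, 'joint_pos': array([-7.37162854e+01,  1.48485716e+01,  1.19430975e+00,  7.64147961e+01,
        6.34201811e-04,  8.12575431e+01]), 'joint_vel': array([-0.0038116 , -0.03567549,  0.10392709, -0.00903946, -0.0484197 ,
       -0.01441319]), 'tau': array([ 6.27137706e-03, -5.56692517e+01,  3.45070052e+01,  1.15850780e-02,
       -5.79843254e-05, -1.06512482e-05]), 'tcp_pos': array([ 0.23260556, -0.49812545,  0.23071819]), 'tool_rot': array([-1.79931841e+02, -1.11231789e-02,  2.50261645e+01]), 'ft_force': array([ 0.6660922 ,  0.1145083 , -0.11123797]), 'moment': array([-0.01742713, -0.00842762,  0.0018253 ]), 'grasp_force': 0.0, 'width': 1.0004293215142177}
```

View pics/top0.png

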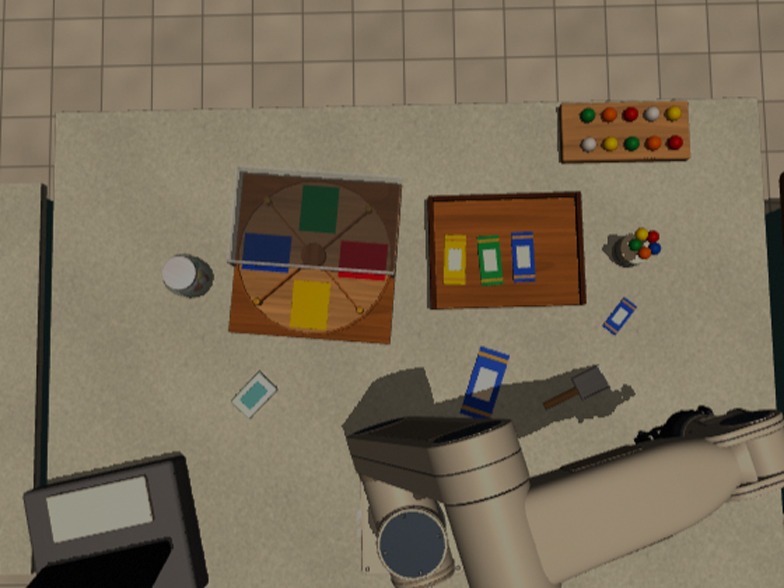

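View pics/sc0.png

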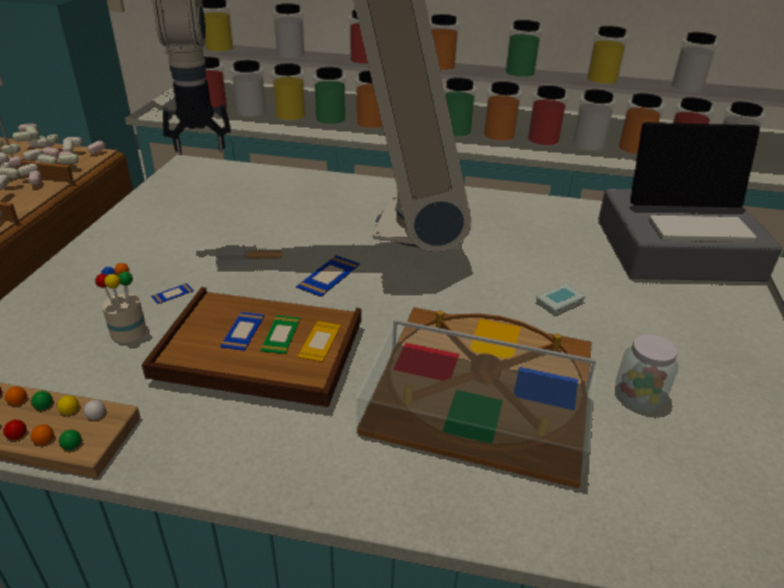

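The top view shows gold (455,260), mint (490,260) and milk (523,257) on the board, with no cherry bar. The gold bay (310,305) is at the opening and the posts are at (257,301) and (360,310). The blue bars on the counter are decoys of other sizes.

Run:
```python
from h import *
c=cams.camera("top"); np.set_printoptions(precision=4,suppress=True)
P=lambda u,v,z: pt(c,u/1.4,v/1.4,z)
for n,(u,v) in dict(p1=(268,202),p0=(370,211),p2=(257,301),p3=(360,310)).items(): print(n,P(u,v,.068))
print("board front", P(432,307,.04),P(584,303,.04))
print("base front", P(230,332,.016),P(390,343,.016), "cover edge",P(232,262,.089),P(393,273,.089))
hsv=cv2.cvtColor(c["frame"],cv2.COLOR_RGB2HSV); 
for n,(x0,x1),(h0,h1) in [("gold",(440,470),(20,32)),("mint",(474,504),(50,80)),("milk",(508,540),(105,125))]:
    m=np.zeros(hsv.shape[:2],np.uint8); a,b,e,f=int(x0/1.4),int(x1/1.4),160,210
    s=hsv[e:f,a:b]; mm=((s[...,0]>=h0)&(s[...,0]<=h1)&(s[...,1]>140)&(s[...,2]>60)); 
    vv,uu=np.nonzero(mm); w=np.array([pt(c,a+u,e+v,.043)[:2] for u,v in zip(uu,vv)])
    r=cv2.minAreaRect((w*1000).astype(np.float32)); print(n,r, mm.sum())
for q in [(485,382,.003),(620,316,.003),(315,256,.062)]: print(P(*q))
for q in [(455,260),(490,260),(523,257),(350,250),(310,305)]: print("z",pt(c,q[0]/1.4,q[1]/1.4))
cv2.imwrite("pics/c1.png",cv2.resize(c["frame"][120:250,150:430,::-1],None,fx=2.85,fy=2.85,interpolation=2))
```

```text
p1 [0.7352 0.3153 0.068 ]
p0 [0.7096 0.0811 0.068 ]
p2 [0.5075 0.3407 0.068 ]
p3 [0.4828 0.1068 0.068 ]
board front [ 0.4887 -0.0572  0.04  ] [ 0.4918 -0.4058  0.04  ]
base front [0.4402 0.4149 0.016 ] [0.4082 0.0413 0.016 ] cover edge [0.5949 0.3928 0.089 ] [0.5633 0.0304 0.089 ]
gold ((598.8333129882812, -110.77622985839844), (48.54642105102539, 117.08148956298828), 88.58735656738281) 390
mint ((595.0859985351562, -191.71820068359375), (112.98464965820312, 49.184112548828125), 4.010843276977539) 283
milk ((602.2039184570312, -268.21258544921875), (111.77873229980469, 48.79421615600586), 0.7378422617912292) 270
[ 0.3141 -0.1782  0.003 ]
[ 0.4625 -0.4977  0.003 ]
[0.6089 0.2088 0.062 ]
z [ 0.5963 -0.1124  0.0429]
z [ 0.5948 -0.193   0.0426]
z [ 0.6004 -0.2692  0.0423]
z [0.6173 0.1264 0.0879]
z [0.4989 0.2249 0.033 ]
```

View pics/c1.png

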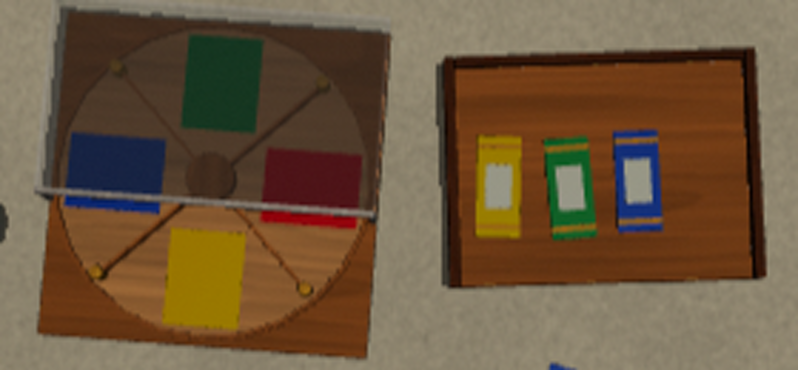

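```bash
python3 -m handwheel '[{"tx":0.6,"ty":0.6,"wz":1,"claw":1},{"tx":0.6,"ty":0.6,"wz":1,"claw":1},{"tx":0.65,"ty":0.65,"wz":1,"claw":1},{"tx":0.65,"ty":0.65,"wz":1,"claw":1},{"tx":0.65,"ty":0.65,"wz":1,"claw":1},{"tx":0.65,"ty":0.65,"wz":1,"claw":1},{"tx":0.65,"ty":0.65,"wz":1,"claw":1},{"tx":0.65,"ty":0.65,"wz":1,"claw":1},{"tx":0.65,"ty":0.65,"wz":1,"claw":1},{"tx":0.65,"ty":0.65,"wz":1,"claw":1},{"tx":0.65,"ty":0.65,"wz":1,"claw":1},{"tx":0.65,"ty":0.65,"wz":1,"claw":1},{"tx":0.65,"ty":0.65,"wz":1,"claw":1},{"tx":0.65,"ty":0.65,"wz":1,"claw":1},{"tx":0.65,"ty":0.65,"wz":1,"claw":1},{"tx":0.65,"ty":0.65,"wz":1,"claw":1},{"tx":0.65,"ty":0.65,"wz":1,"claw":1},{"tx":0.65,"ty":0.65,"wz":1,"claw":1},{"tx":0.65,"ty":0.65,"wz":1,"claw":1},{"tx":0.6,"ty":0.6,"wz":1,"claw":1}]'
python3 -m handwheel '[{"tz":-0.3,"wz":1,"claw":1},{"tz":-0.4,"wz":1,"claw":1},{"tz":-0.4,"wz":1,"claw":1},{"tz":-0.4,"wz":1,"claw":1},{"tz":-0.4,"wz":1,"claw":1},{"tz":-0.4,"wz":1,"claw":1},{"tz":-0.4,"wz":1,"claw":1},{"tz":-0.4,"wz":1,"claw":1},{"tz":-0.4,"wz":1,"claw":1},{"tz":-0.3,"wz":1,"claw":1},{"tz":-0.2,"wz":0.7,"claw":1},{"claw":1},{"claw":1}]'
python3 - <<'E'
from h import *
print(ctrl.sense()); save("wrist","w0.png")
E
```

```text
{'t': 0.15, 'joint_pos': array([-7.37187548e+01,  1.48442675e+01,  1.20020812e+00,  7.64169325e+01,
       -6.35494258e-04,  8.12566322e+01]), 'joint_vel': array([ 0.04203827, -0.12163539,  0.17327004, -0.0442423 , -0.01627104,
       -0.01063299]), 'tau': array([ 5.37566157e-03, -5.55970001e+01,  3.44663787e+01,  1.13586104e-02,
       -8.84997735e-05,  2.27281895e-06]), 'tcp_pos': array([ 0.23258486, -0.49816141,  0.23079954]), 'tool_rot': array([-1.79939620e+02, -8.64319159e-03,  2.50246088e+01]), 'ft_force': array([-0.68819819,  0.27688666, -0.64781781]), 'moment': array([0.01178795, 0.03188426, 0.03010648]), 'grasp_force': 0.0, 'width': 1.002613746127372}schema error: expected keys tx, ty, tz, wx, wy, wz, claw
schema error: expected keys tx, ty, tz, wx, wy, wz, claw
```

View pics/w0.png

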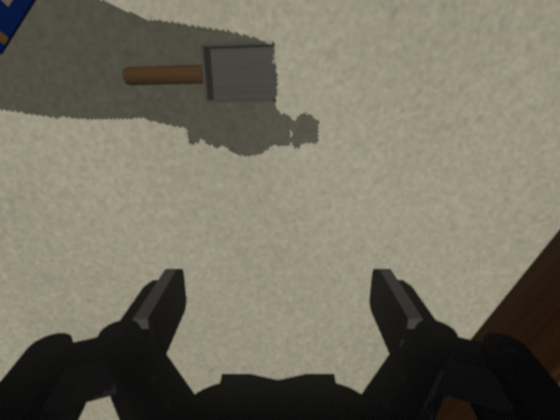

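All seven keys are required, so both calls were refused and nothing moved. The wrist picture shows only the scoop (200,75). I'm resending the move with full rows.

```bash
python3 -m handwheel '[{"tx":0.6,"ty":0.6,"tz":0,"wx":0,"wy":0,"wz":1,"claw":1},{"tx":0.65,"ty":0.65,"tz":0,"wx":0,"wy":0,"wz":1,"claw":1},{"tx":0.65,"ty":0.65,"tz":0,"wx":0,"wy":0,"wz":1,"claw":1},{"tx":0.65,"ty":0.65,"tz":0,"wx":0,"wy":0,"wz":1,"claw":1},{"tx":0.65,"ty":0.65,"tz":0,"wx":0,"wy":0,"wz":1,"claw":1},{"tx":0.65,"ty":0.65,"tz":0,"wx":0,"wy":0,"wz":1,"claw":1},{"tx":0.65,"ty":0.65,"tz":0,"wx":0,"wy":0,"wz":1,"claw":1},{"tx":0.65,"ty":0.65,"tz":0,"wx":0,"wy":0,"wz":1,"claw":1},{"tx":0.65,"ty":0.65,"tz":0,"wx":0,"wy":0,"wz":1,"claw":1},{"tx":0.65,"ty":0.65,"tz":0,"wx":0,"wy":0,"wz":1,"claw":1},{"tx":0.65,"ty":0.65,"tz":0,"wx":0,"wy":0,"wz":1,"claw":1},{"tx":0.65,"ty":0.65,"tz":0,"wx":0,"wy":0,"wz":1,"claw":1},{"tx":0.65,"ty":0.65,"tz":0,"wx":0,"wy":0,"wz":1,"claw":1},{"tx":0.65,"ty":0.65,"tz":0,"wx":0,"wy":0,"wz":1,"claw":1},{"tx":0.65,"ty":0.65,"tz":0,"wx":0,"wy":0,"wz":1,"claw":1},{"tx":0.65,"ty":0.65,"tz":0,"wx":0,"wy":0,"wz":1,"claw":1},{"tx":0.65,"ty":0.65,"tz":0,"wx":0,"wy":0,"wz":1,"claw":1},{"tx":0.65,"ty":0.65,"tz":0,"wx":0,"wy":0,"wz":1,"claw":1},{"tx":0.65,"ty":0.65,"tz":0,"wx":0,"wy":0,"wz":1,"claw":1},{"tx":0.65,"ty":0.65,"tz":0,"wx":0,"wy":0,"wz":1,"claw":1}]'
python3 -m handwheel '[{"tx":0,"ty":0,"tz":-0.3,"wx":0,"wy":0,"wz":1,"claw":1},{"tx":0,"ty":0,"tz":-0.4,"wx":0,"wy":0,"wz":1,"claw":1},{"tx":0,"ty":0,"tz":-0.4,"wx":0,"wy":0,"wz":1,"claw":1},{"tx":0,"ty":0,"tz":-0.4,"wx":0,"wy":0,"wz":1,"claw":1},{"tx":0,"ty":0,"tz":-0.4,"wx":0,"wy":0,"wz":1,"claw":1},{"tx":0,"ty":0,"tz":-0.4,"wx":0,"wy":0,"wz":1,"claw":1},{"tx":0,"ty":0,"tz":-0.4,"wx":0,"wy":0,"wz":1,"claw":1},{"tx":0,"ty":0,"tz":-0.4,"wx":0,"wy":0,"wz":1,"claw":1},{"tx":0,"ty":0,"tz":-0.4,"wx":0,"wy":0,"wz":1,"claw":1},{"tx":0,"ty":0,"tz":-0.3,"wx":0,"wy":0,"wz":1,"claw":1},{"tx":0,"ty":0,"tz":-0.2,"wx":0,"wy":0,"wz":0.7,"claw":1},{"tx":0,"ty":0,"tz":0,"wx":0,"wy":0,"wz":0,"claw":1},{"tx":0,"ty":0,"tz":0,"wx":0,"wy":0,"wz":0,"claw":1}]'
cat >> h.py <<'E'
def wpt(c,s,u,v,z):
    from scipy.spatial.transform import Rotation as R
    T=np.eye(4); T[:3,:3]=R.from_euler("xyz",s["tool_rot"],degrees=True).as_matrix(); T[:3,3]=s["tcp_pos"]
    return pt({"view":np.linalg.inv(T@c["hand_eye"]),"mtx":c["mtx"]},u,v,z)
E
python3 - <<'E'
from h import *
s=ctrl.sense(); print(s["joint_pos"]); save("wrist","w1.png")
E
```

```text
t: 1.87
tcp_pos: [0.622, -0.1087, 0.2311]
tool_rot: [-180.0, -0.0, 125.3]
ft_force: [-0.3, -0.8, -0.1]
width: -0.002
grasp_force: 0.0
t: 2.95
tcp_pos: [0.621, -0.1098, 0.111]
tool_rot: [180.0, -0.1, 178.4]
ft_force: [0.2, 0.1, 0.3]
width: 0.002
grasp_force: 0.0
[-1.76459782e+01  2.57382949e+01 -3.29991158e-02  6.42804640e+01
 -1.17130405e-03 -1.60522852e+01]
```

View pics/w1.png

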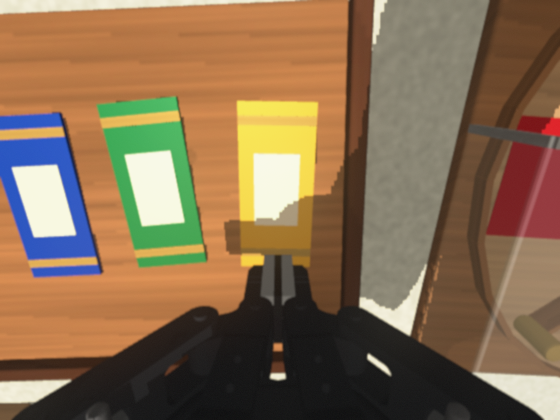

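The wrist view looks from inside the board towards its front. Gold has corners (238,101) and (318,102), mint has (98,104) and (178,97), and milk is at the left. The front edge runs along the top, from (0,14) to (345,0).

Run:
```python
from h import *
np.set_printoptions(precision=4,suppress=True)
c=cams.camera("wrist"); s=ctrl.sense()
for n,q in dict(gold=[(238,101),(318,102),(311,265),(242,265)],mint=[(98,104),(178,97),(206,261),(138,267)],milk=[(62,113),(101,272),(33,276)],edge=[(5,14),(345,0)]).items():
    w=np.array([wpt(c,s,u,v,.04 if n=="edge" else .043) for u,v in q]); print(n,w[:,:2].tolist(),w.mean(0))
    if len(q)==4:
        d=w[3]-w[0]+w[2]-w[1]; print(np.linalg.norm(d)/2, np.degrees(np.arctan2(d[1],d[0])))
```

```text
gold [[0.5410555242673233, -0.13168216253443432], [0.5430799005468935, -0.08189881785583186], [0.6575068796446075, -0.08573164445697931], [0.6560537066539573, -0.13656070638649542]] [ 0.5994 -0.109   0.043 ]
0.114795244563192 -2.174500361069451
mint [[0.5403250442983468, -0.21917639729019892], [0.5376279355220878, -0.1687172698343348], [0.6519948689474218, -0.16275266820512818], [0.6555213595381097, -0.2134644510211942]] [ 0.5964 -0.191   0.043 ]
0.11493000794885158 2.9117938485442756
milk [[0.5450559337788674, -0.2429624102746532], [0.6589145155355511, -0.24164755133165247], [0.6608381302324424, -0.2930794840374173]] [ 0.6216 -0.2592  0.043 ]
edge [[0.48894292484250673, -0.2646099675397886], [0.48754676890246373, -0.06664350994169574]] [ 0.4882 -0.1656  0.04  ]
```

```bash
python3 -m handwheel '[{"tx":0,"ty":0.03,"tz":-0.7,"wx":0,"wy":0,"wz":-0.1,"claw":1},{"tx":0,"ty":0,"tz":-0.7,"wx":0,"wy":0,"wz":0,"claw":1},{"tx":0,"ty":0,"tz":-0.7,"wx":0,"wy":0,"wz":0,"claw":1},{"tx":0,"ty":0,"tz":-0.1,"wx":0,"wy":0,"wz":0,"claw":1},{"tx":0,"ty":0,"tz":0,"wx":0,"wy":0,"wz":0,"claw":1}]'
python3 -m handwheel '[{"tx":0,"ty":0,"tz":-0.05,"wx":0,"wy":0,"wz":0,"claw":1},{"tx":0,"ty":0,"tz":0,"wx":0,"wy":0,"wz":0,"claw":1}]'
python3 -m handwheel '[{"tx":0,"ty":0,"tz":-0.03,"wx":0,"wy":0,"wz":0,"claw":1},{"tx":0,"ty":0,"tz":0,"wx":0,"wy":0,"wz":0,"claw":1}]'
```

```text
t: 3.47
tcp_pos: [0.6209, -0.1089, 0.045]
tool_rot: [180.0, -0.1, 178.0]
ft_force: [-0.2, 0.3, 0.0]
width: -0.0
grasp_force: 0.0
t: 3.63
tcp_pos: [0.6217, -0.1091, 0.0448]
tool_rot: [-180.0, 0.1, 178.0]
ft_force: [0.0, 0.4, 0.1]
width: 0.002
grasp_force: 0.0
t: 3.8
tcp_pos: [0.6215, -0.1091, 0.0435]
tool_rot: [-180.0, 0.1, 178.0]
ft_force: [0.4, 0.4, -0.4]
width: -0.001
grasp_force: 0.0
```

```bash
python3 -m handwheel '[{"tx":0,"ty":0,"tz":-0.04,"wx":0,"wy":0,"wz":0,"claw":1},{"tx":0,"ty":0,"tz":0,"wx":0,"wy":0,"wz":0,"claw":1}]'
python3 -m handwheel '[{"tx":0,"ty":0,"tz":-0.04,"wx":0,"wy":0,"wz":0,"claw":1},{"tx":0,"ty":0,"tz":0,"wx":0,"wy":0,"wz":0,"claw":1}]'
```

```text
t: 3.97
tcp_pos: [0.6215, -0.1091, 0.0431]
tool_rot: [-180.0, 0.1, 178.0]
ft_force: [-2.2, -0.1, 10.3]
width: -0.002
grasp_force: 4.7
t: 4.13
tcp_pos: [0.6215, -0.1091, 0.0431]
tool_rot: [-180.0, 0.1, 178.0]
ft_force: [-5.8, 1.9, 19.5]
width: -0.002
grasp_force: 9.5
```

```bash
python3 -m handwheel '[{"tx":-0.1,"ty":0,"tz":0.02,"wx":0,"wy":0,"wz":0,"claw":1},{"tx":-0.3,"ty":0,"tz":0,"wx":0,"wy":0,"wz":0,"claw":1},{"tx":-0.3,"ty":0,"tz":0,"wx":0,"wy":0,"wz":0,"claw":1},{"tx":-0.3,"ty":0,"tz":0,"wx":0,"wy":0,"wz":0,"claw":1},{"tx":-0.3,"ty":0,"tz":0,"wx":0,"wy":0,"wz":0,"claw":1}]'
python3 -m handwheel '[{"tx":-0.3,"ty":0,"tz":0,"wx":0,"wy":0,"wz":0,"claw":1},{"tx":-0.3,"ty":0,"tz":0,"wx":0,"wy":0,"wz":0,"claw":1},{"tx":-0.3,"ty":0,"tz":0,"wx":0,"wy":0,"wz":0,"claw":1},{"tx":-0.3,"ty":0,"tz":0,"wx":0,"wy":0,"wz":0,"claw":1},{"tx":-0.3,"ty":0,"tz":0,"wx":0,"wy":0,"wz":0,"claw":1},{"tx":-0.3,"ty":0,"tz":0,"wx":0,"wy":0,"wz":0,"claw":1},{"tx":-0.16,"ty":0,"tz":0,"wx":0,"wy":0,"wz":0,"claw":1},{"tx":0,"ty":0,"tz":0,"wx":0,"wy":0,"wz":0,"claw":1}]'
python3 -m handwheel '[{"tx":0,"ty":0,"tz":0.3,"wx":0,"wy":0,"wz":0,"claw":1},{"tx":0,"ty":0,"tz":1,"wx":0,"wy":0,"wz":0,"claw":0.6},{"tx":0,"ty":0,"tz":1,"wx":0,"wy":0,"wz":0,"claw":0},{"tx":0,"ty":0,"tz":0,"wx":0,"wy":0,"wz":0,"claw":0},{"tx":0,"ty":0,"tz":0,"wx":0,"wy":0,"wz":0,"claw":0}]'
python3 - <<'E'
from h import *
save("wrist","w2.png")
E
```

```text
t: 4.55
tcp_pos: [0.5842, -0.1095, 0.0431]
tool_rot: [-179.9, 0.3, 178.0]
ft_force: [5.6, -0.7, 7.9]
width: -0.004
grasp_force: 4.1
t: 5.22
tcp_pos: [0.5244, -0.1095, 0.043]
tool_rot: [-179.9, 0.3, 178.0]
ft_force: [-0.1, -0.2, 12.4]
width: 0.001
grasp_force: 6.3
t: 5.63
tcp_pos: [0.5244, -0.1093, 0.1121]
tool_rot: [-179.9, 0.2, 178.0]
ft_force: [0.2, 0.2, 0.2]
width: 0.564
grasp_force: 0.0
```

View pics/w2.png

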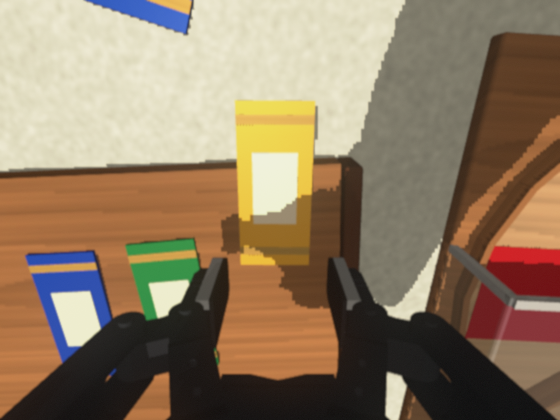

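Gold dragged cleanly. Its front is at (236..314,101), the board edge at row ~160, so it overhangs by about 44 mm. Next I grip it across the width from above.

```bash
python3 -m handwheel '[{"tx":-0.7,"ty":0.03,"tz":0,"wx":0,"wy":0,"wz":0,"claw":0},{"tx":-0.7,"ty":0.03,"tz":0,"wx":0,"wy":0,"wz":0,"claw":0},{"tx":-0.65,"ty":0.02,"tz":0,"wx":0,"wy":0,"wz":0,"claw":0},{"tx":0,"ty":0,"tz":0,"wx":0,"wy":0,"wz":0,"claw":0},{"tx":0,"ty":0,"tz":-0.5,"wx":0,"wy":0,"wz":0,"claw":0},{"tx":0,"ty":0,"tz":-0.8,"wx":0,"wy":0,"wz":0,"claw":0},{"tx":0,"ty":0,"tz":-0.8,"wx":0,"wy":0,"wz":0,"claw":0},{"tx":0,"ty":0,"tz":-0.63,"wx":0,"wy":0,"wz":0,"claw":0},{"tx":0,"ty":0,"tz":0,"wx":0,"wy":0,"wz":0,"claw":0}]'
python3 -m handwheel '[{"tx":0,"ty":0,"tz":0,"wx":0,"wy":0,"wz":0,"claw":1},{"tx":0,"ty":0,"tz":0,"wx":0,"wy":0,"wz":0,"claw":1},{"tx":0,"ty":0,"tz":0,"wx":0,"wy":0,"wz":0,"claw":1},{"tx":0,"ty":0,"tz":0,"wx":0,"wy":0,"wz":0,"claw":1},{"tx":0,"ty":0,"tz":0,"wx":0,"wy":0,"wz":0,"claw":1},{"tx":0,"ty":0,"tz":0,"wx":0,"wy":0,"wz":0,"claw":1},{"tx":0,"ty":0,"tz":0,"wx":0,"wy":0,"wz":0,"claw":1}]'
python3 -m handwheel '[{"tx":0,"ty":0,"tz":0.2,"wx":0,"wy":0,"wz":0,"claw":1},{"tx":0,"ty":0,"tz":0.5,"wx":0,"wy":0,"wz":0,"claw":1},{"tx":0,"ty":0,"tz":0.8,"wx":0,"wy":0,"wz":0,"claw":1},{"tx":0,"ty":0,"tz":0.8,"wx":0,"wy":0,"wz":0,"claw":1},{"tx":0,"ty":0,"tz":0.8,"wx":0,"wy":0,"wz":0,"claw":1},{"tx":0,"ty":0,"tz":0,"wx":0,"wy":0,"wz":0,"claw":1}]'
python3 - <<'E'
from h import *
save("wrist","w3.png"); save("top","t3.png")
E
```

```text
t: 6.43
tcp_pos: [0.4597, -0.1056, 0.0246]
tool_rot: [179.9, -0.3, 178.0]
ft_force: [-1.3, -0.4, -0.7]
width: 0.999
grasp_force: 0.0
t: 7.02
tcp_pos: [0.4626, -0.1068, 0.0291]
tool_rot: [-180.0, 0.1, 178.0]
ft_force: [-0.1, 0.6, 6.0]
width: 0.558
grasp_force: 60.7
t: 7.52
tcp_pos: [0.4635, -0.1072, 0.1256]
tool_rot: [-179.9, 0.3, 178.0]
ft_force: [1.3, -0.0, 0.3]
width: 0.561
grasp_force: 61.5
```

View pics/w3.png

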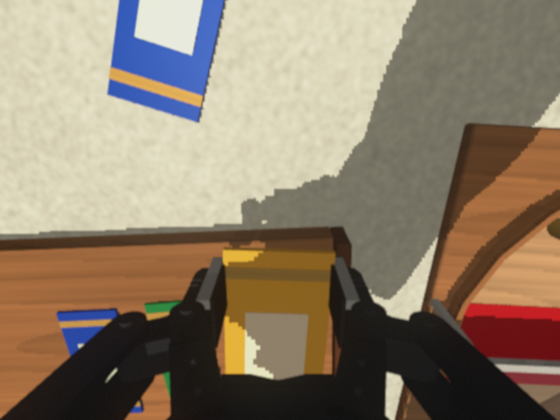

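```bash
python3 -m handwheel '[{"tx":0,"ty":0.4,"tz":0,"wx":0,"wy":0,"wz":-0.1,"claw":1},{"tx":0,"ty":0.7,"tz":0,"wx":0,"wy":0,"wz":-0.1,"claw":1},{"tx":0,"ty":0.9,"tz":0,"wx":0,"wy":0,"wz":-0.1,"claw":1},{"tx":0,"ty":0.9,"tz":0,"wx":0,"wy":0,"wz":-0.1,"claw":1},{"tx":0,"ty":0.9,"tz":0,"wx":0,"wy":0,"wz":-0.1,"claw":1},{"tx":0,"ty":0.9,"tz":0,"wx":0,"wy":0,"wz":-0.08,"claw":1},{"tx":0,"ty":0.9,"tz":0,"wx":0,"wy":0,"wz":0,"claw":1},{"tx":0,"ty":0.9,"tz":0,"wx":0,"wy":0,"wz":0,"claw":1},{"tx":0,"ty":0.9,"tz":0,"wx":0,"wy":0,"wz":0,"claw":1},{"tx":0,"ty":0.9,"tz":0,"wx":0,"wy":0,"wz":0,"claw":1},{"tx":0,"ty":0.9,"tz":0,"wx":0,"wy":0,"wz":0,"claw":1},{"tx":-0.03,"ty":0.9,"tz":0,"wx":0,"wy":0,"wz":0,"claw":1},{"tx":-0.03,"ty":0.6,"tz":0,"wx":0,"wy":0,"wz":0,"claw":1},{"tx":0,"ty":0.33,"tz":0,"wx":0,"wy":0,"wz":0,"claw":1},{"tx":0,"ty":0,"tz":0,"wx":0,"wy":0,"wz":0,"claw":1},{"tx":0,"ty":0,"tz":0,"wx":0,"wy":0,"wz":0,"claw":1}]'
python3 - <<'E'
from h import *
s=ctrl.sense(); print(s["tcp_pos"],s["tool_rot"]); save("wrist","w4.png")
E
```

```text
t: 8.95
tcp_pos: [0.4596, 0.2241, 0.1204]
tool_rot: [-180.0, -0.1, 175.2]
ft_force: [0.3, -1.5, -0.3]
width: 0.559
grasp_force: 61.5
[0.45961824 0.22410228 0.1204493 ] [-1.79951594e+02 -7.35968770e-02  1.75178641e+02]
```

View pics/w4.png

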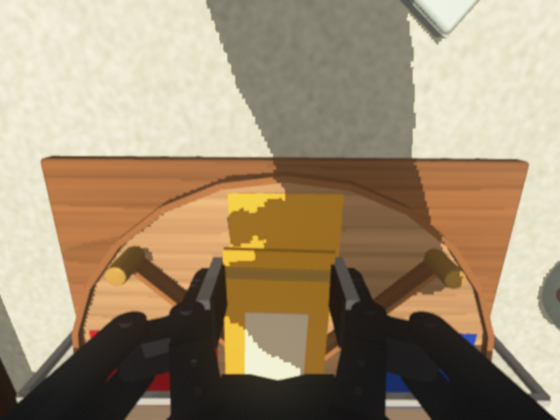

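The bar is centred between the posts at (127,265) and (442,265) and parallel to the base. I'll lower and release.

```bash
python3 -m handwheel '[{"tx":0.05,"ty":0,"tz":-0.4,"wx":0,"wy":0,"wz":0,"claw":1},{"tx":0,"ty":0,"tz":-0.7,"wx":0,"wy":0,"wz":0,"claw":1},{"tx":0,"ty":0,"tz":-0.7,"wx":0,"wy":0,"wz":0,"claw":1},{"tx":0,"ty":0,"tz":-0.6,"wx":0,"wy":0,"wz":0,"claw":1},{"tx":0,"ty":0,"tz":-0.4,"wx":0,"wy":0,"wz":0,"claw":1},{"tx":0,"ty":0,"tz":-0.1,"wx":0,"wy":0,"wz":0,"claw":1},{"tx":0,"ty":0,"tz":0,"wx":0,"wy":0,"wz":0,"claw":1}]'
python3 -m handwheel '[{"tx":0,"ty":0,"tz":-0.1,"wx":0,"wy":0,"wz":0,"claw":1},{"tx":0,"ty":0,"tz":0,"wx":0,"wy":0,"wz":0,"claw":1}]'
```

```text
t: 9.58
tcp_pos: [0.4612, 0.2232, 0.0335]
tool_rot: [-180.0, -0.1, 175.0]
ft_force: [0.2, -0.0, -0.0]
width: 0.559
grasp_force: 61.5
t: 9.75
tcp_pos: [0.462, 0.224, 0.0316]
tool_rot: [180.0, 0.1, 175.1]
ft_force: [-0.1, -0.1, 0.6]
width: 0.558
grasp_force: 61.5
```

```bash
python3 -m handwheel '[{"tx":0,"ty":0,"tz":-0.08,"wx":0,"wy":0,"wz":0,"claw":1},{"tx":0,"ty":0,"tz":0,"wx":0,"wy":0,"wz":0,"claw":1}]'
python3 -m handwheel '[{"tx":0,"ty":0,"tz":0,"wx":0,"wy":0,"wz":0,"claw":0.2},{"tx":0,"ty":0,"tz":0,"wx":0,"wy":0,"wz":0,"claw":0.2},{"tx":0,"ty":0,"tz":0,"wx":0,"wy":0,"wz":0,"claw":0.1},{"tx":0,"ty":0,"tz":0,"wx":0,"wy":0,"wz":0,"claw":0.1},{"tx":0,"ty":0,"tz":0.4,"wx":0,"wy":0,"wz":0,"claw":0.1},{"tx":0,"ty":0,"tz":0.9,"wx":0,"wy":0,"wz":0,"claw":0.1},{"tx":0,"ty":0,"tz":1,"wx":0,"wy":0,"wz":0,"claw":0.1},{"tx":0,"ty":0,"tz":0.6,"wx":0,"wy":0,"wz":0,"claw":0.1},{"tx":0,"ty":0,"tz":0,"wx":0,"wy":0,"wz":0,"claw":1}]'
python3 - <<'E'
from h import *
s=ctrl.sense(); print(s["tcp_pos"]); save("wrist","w5.png")
E
```

```text
t: 9.92
tcp_pos: [0.4622, 0.2245, 0.0296]
tool_rot: [180.0, 0.1, 175.1]
ft_force: [1.1, -0.7, 1.6]
width: 0.559
grasp_force: 62.5
t: 10.67
tcp_pos: [0.4633, 0.2249, 0.1196]
tool_rot: [179.9, 0.3, 175.1]
ft_force: [1.2, 0.1, -0.0]
width: 0.78
grasp_force: 0.0
[0.46334135 0.22494937 0.11955567]
```

View pics/w5.png

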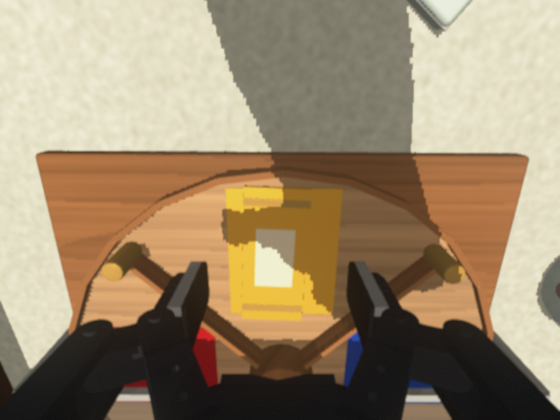

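Gold lies flat in its bay (card at 240-300, 190-320). Now I turn the display counter-clockwise by pushing the left-hand post along its arc.

```bash
python3 -m handwheel '[{"tx":0.3,"ty":0.5,"tz":0,"wx":0,"wy":0,"wz":0,"claw":1},{"tx":0.45,"ty":0.8,"tz":0,"wx":0,"wy":0,"wz":0,"claw":1},{"tx":0.5,"ty":1,"tz":0,"wx":0,"wy":0,"wz":0,"claw":1},{"tx":0.5,"ty":1,"tz":0,"wx":0,"wy":0,"wz":0,"claw":1},{"tx":0.42,"ty":0.8,"tz":0,"wx":0,"wy":0,"wz":0,"claw":1},{"tx":0,"ty":0.25,"tz":0,"wx":0,"wy":0,"wz":0,"claw":1},{"tx":0,"ty":0,"tz":0,"wx":0,"wy":0,"wz":0,"claw":1},{"tx":0,"ty":0,"tz":-0.4,"wx":0,"wy":0,"wz":0,"claw":1},{"tx":0,"ty":0,"tz":-0.7,"wx":0,"wy":0,"wz":0,"claw":1},{"tx":0,"ty":0,"tz":-0.7,"wx":0,"wy":0,"wz":0,"claw":1},{"tx":0,"ty":0,"tz":-0.45,"wx":0,"wy":0,"wz":0,"claw":1},{"tx":0,"ty":0,"tz":0,"wx":0,"wy":0,"wz":0,"claw":1}]'
```

```text
t: 11.72
tcp_pos: [0.5243, 0.3527, 0.0448]
tool_rot: [-179.8, -0.3, 175.1]
ft_force: [-0.6, -0.4, -0.8]
width: 0.0
grasp_force: 0.0
```

```bash
python3 -m handwheel '[{"tx":-0.2,"ty":-0.12,"tz":0.05,"wx":0,"wy":0,"wz":0,"claw":1},{"tx":-0.39,"ty":-0.29,"tz":0,"wx":0,"wy":0,"wz":0,"claw":1},{"tx":-0.36,"ty":-0.32,"tz":0,"wx":0,"wy":0,"wz":0,"claw":1},{"tx":-0.33,"ty":-0.35,"tz":0,"wx":0,"wy":0,"wz":0,"claw":1}]'
python3 -m handwheel '[{"tx":-0.3,"ty":-0.38,"tz":0,"wx":0,"wy":0,"wz":0,"claw":1},{"tx":-0.27,"ty":-0.4,"tz":0,"wx":0,"wy":0,"wz":0,"claw":1},{"tx":-0.23,"ty":-0.42,"tz":0,"wx":0,"wy":0,"wz":0,"claw":1},{"tx":-0.19,"ty":-0.44,"tz":0,"wx":0,"wy":0,"wz":0,"claw":1},{"tx":-0.15,"ty":-0.46,"tz":0,"wx":0,"wy":0,"wz":0,"claw":1},{"tx":-0.11,"ty":-0.47,"tz":0,"wx":0,"wy":0,"wz":0,"claw":1},{"tx":-0.07,"ty":-0.48,"tz":0,"wx":0,"wy":0,"wz":0,"claw":1},{"tx":-0.03,"ty":-0.4,"tz":0,"wx":0,"wy":0,"wz":0,"claw":1},{"tx":0,"ty":0,"tz":0,"wx":0,"wy":0,"wz":0,"claw":1}]'
python3 -m handwheel '[{"tx":0,"ty":0,"tz":0.4,"wx":0,"wy":0,"wz":0,"claw":1},{"tx":0,"ty":0,"tz":0.7,"wx":0,"wy":0,"wz":0,"claw":1},{"tx":0,"ty":0,"tz":0.7,"wx":0,"wy":0,"wz":0,"claw":1},{"tx":0,"ty":0,"tz":0.7,"wx":0,"wy":0,"wz":0,"claw":1},{"tx":0,"ty":0,"tz":0,"wx":0,"wy":0,"wz":0,"claw":1},{"tx":0,"ty":0,"tz":0,"wx":0,"wy":0,"wz":0,"claw":1},{"tx":0,"ty":0,"tz":0,"wx":0,"wy":0,"wz":0,"claw":1},{"tx":0,"ty":0,"tz":0,"wx":0,"wy":0,"wz":0,"claw":1}]'
python3 - <<'E'
from h import *
s=ctrl.sense(); print(s["tcp_pos"]); save("scene","s6.png",1.4)
E
```

```text
t: 12.05
tcp_pos: [0.4899, 0.3213, 0.0513]
tool_rot: [-180.0, 0.3, 175.1]
ft_force: [11.7, -2.5, -4.6]
width: -0.002
grasp_force: 5.5
t: 12.8
tcp_pos: [0.4473, 0.2168, 0.0504]
tool_rot: [-180.0, 0.0, 175.0]
ft_force: [0.4, 0.4, 0.1]
width: 0.003
grasp_force: 0.0
t: 13.47
tcp_pos: [0.4472, 0.2188, 0.1239]
tool_rot: [-180.0, -0.1, 175.1]
ft_force: [-0.7, -0.0, -0.2]
width: 0.002
grasp_force: 0.0
[0.44720815 0.21880367 0.12387857]
```

View pics/s6.png

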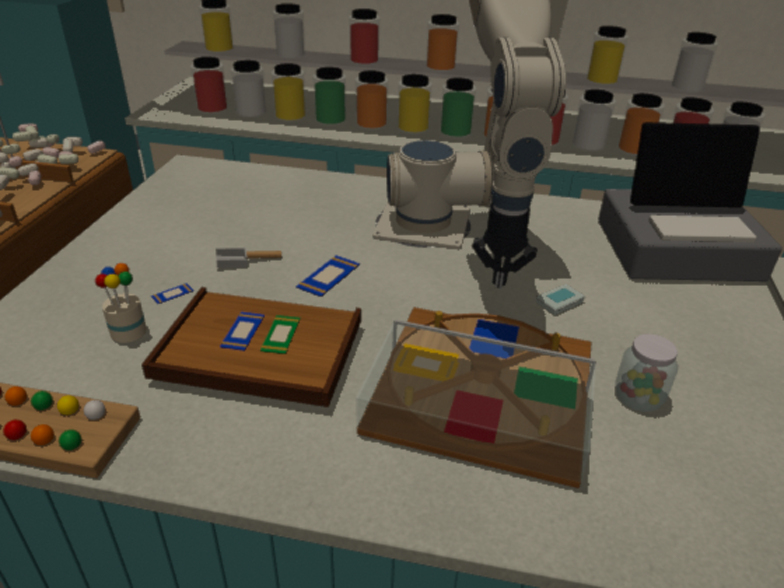

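The blue bay is now at the opening (495,335), gold rode along in place, and the remaining two bars haven't moved. Milk is next.

```bash
python3 -m handwheel '[{"tx":0.2,"ty":-0.55,"tz":0,"wx":0,"wy":0,"wz":0.1,"claw":1},{"tx":0.35,"ty":-0.95,"tz":0,"wx":0,"wy":0,"wz":0.1,"claw":1},{"tx":0.35,"ty":-0.95,"tz":0,"wx":0,"wy":0,"wz":0.1,"claw":1},{"tx":0.35,"ty":-0.95,"tz":0,"wx":0,"wy":0,"wz":0.1,"claw":1},{"tx":0.35,"ty":-0.95,"tz":0,"wx":0,"wy":0,"wz":0.1,"claw":1},{"tx":0.35,"ty":-0.95,"tz":0,"wx":0,"wy":0,"wz":0.1,"claw":1},{"tx":0.35,"ty":-0.95,"tz":0,"wx":0,"wy":0,"wz":0.1,"claw":1},{"tx":0.35,"ty":-0.95,"tz":0,"wx":0,"wy":0,"wz":0.1,"claw":1},{"tx":0.35,"ty":-0.95,"tz":0,"wx":0,"wy":0,"wz":0.1,"claw":1},{"tx":0.35,"ty":-0.95,"tz":0,"wx":0,"wy":0,"wz":0.1,"claw":1},{"tx":0.35,"ty":-0.95,"tz":0,"wx":0,"wy":0,"wz":0.1,"claw":1},{"tx":0.35,"ty":-0.95,"tz":0,"wx":0,"wy":0,"wz":0.1,"claw":1},{"tx":0.35,"ty":-0.95,"tz":0,"wx":0,"wy":0,"wz":0,"claw":1},{"tx":0.35,"ty":-0.95,"tz":0,"wx":0,"wy":0,"wz":0,"claw":1},{"tx":0.35,"ty":-0.95,"tz":0,"wx":0,"wy":0,"wz":0,"claw":1},{"tx":0.35,"ty":-0.95,"tz":0,"wx":0,"wy":0,"wz":0,"claw":1},{"tx":0.35,"ty":-0.95,"tz":0,"wx":0,"wy":0,"wz":0,"claw":1},{"tx":0.07,"ty":-0.47,"tz":0,"wx":0,"wy":0,"wz":0,"claw":1},{"tx":0,"ty":0,"tz":0,"wx":0,"wy":0,"wz":0,"claw":1},{"tx":0,"ty":0,"tz":0,"wx":0,"wy":0,"wz":0,"claw":1}]'
python3 - <<'E'
from h import *
s=ctrl.sense(); print(s["tcp_pos"],s["tool_rot"]); save("wrist","w7.png")
E
```

```text
t: 15.18
tcp_pos: [0.6233, -0.2678, 0.1234]
tool_rot: [179.9, -0.1, -178.9]
ft_force: [-0.1, 0.4, 0.4]
width: 0.001
grasp_force: 0.0
[ 0.62327402 -0.26782296  0.12344798] [ 1.79921100e+02 -1.06215212e-01 -1.78942903e+02]
```

View pics/w7.png

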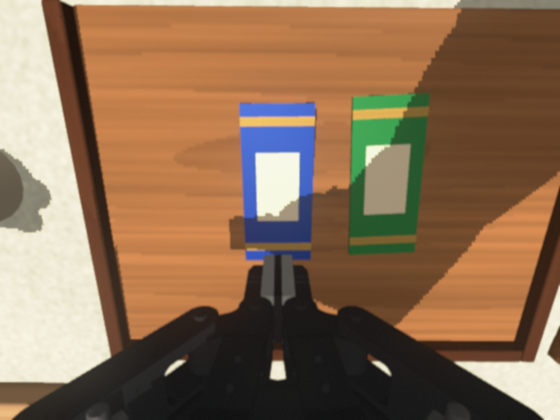

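Milk is lined up in front of the tool (240-315, 103-258). I'll press and drag.

```bash
python3 -m handwheel '[{"tx":0,"ty":0,"tz":-0.5,"wx":0,"wy":0,"wz":0,"claw":1},{"tx":0,"ty":0,"tz":-0.8,"wx":0,"wy":0,"wz":0,"claw":1},{"tx":0,"ty":0,"tz":-0.7,"wx":0,"wy":0,"wz":0,"claw":1},{"tx":0,"ty":0,"tz":-0.4,"wx":0,"wy":0,"wz":0,"claw":1},{"tx":0,"ty":0,"tz":-0.2,"wx":0,"wy":0,"wz":0,"claw":1},{"tx":0,"ty":0,"tz":-0.03,"wx":0,"wy":0,"wz":0,"claw":1},{"tx":0,"ty":0,"tz":0,"wx":0,"wy":0,"wz":0,"claw":1}]'
python3 -m handwheel '[{"tx":0,"ty":0,"tz":-0.06,"wx":0,"wy":0,"wz":0,"claw":1},{"tx":0,"ty":0,"tz":0,"wx":0,"wy":0,"wz":0,"claw":1}]'
python3 -m handwheel '[{"tx":0,"ty":0,"tz":-0.03,"wx":0,"wy":0,"wz":0,"claw":1},{"tx":0,"ty":0,"tz":0,"wx":0,"wy":0,"wz":0,"claw":1}]'
```

```text
t: 15.82
tcp_pos: [0.6239, -0.2668, 0.0464]
tool_rot: [180.0, 0.0, -178.8]
ft_force: [0.1, -0.5, 0.6]
width: -0.002
grasp_force: 0.0
t: 15.98
tcp_pos: [0.6243, -0.2676, 0.045]
tool_rot: [-180.0, 0.1, -178.9]
ft_force: [-0.5, 0.9, 0.7]
width: 0.001
grasp_force: 0.0
t: 16.15
tcp_pos: [0.624, -0.2677, 0.0436]
tool_rot: [-180.0, 0.0, -178.9]
ft_force: [0.4, 0.7, 0.0]
width: 0.001
grasp_force: 0.0
```

```bash
python3 -m handwheel '[{"tx":0,"ty":0,"tz":-0.07,"wx":0,"wy":0,"wz":0,"claw":1},{"tx":0,"ty":0,"tz":0,"wx":0,"wy":0,"wz":0,"claw":1}]'
python3 -m handwheel '[{"tx":-0.1,"ty":0,"tz":0,"wx":0,"wy":0,"wz":0,"claw":1},{"tx":-0.3,"ty":0,"tz":0,"wx":0,"wy":0,"wz":0,"claw":1},{"tx":-0.3,"ty":0,"tz":0,"wx":0,"wy":0,"wz":0,"claw":1},{"tx":-0.3,"ty":0,"tz":0,"wx":0,"wy":0,"wz":0,"claw":1},{"tx":-0.3,"ty":0,"tz":0,"wx":0,"wy":0,"wz":0,"claw":1},{"tx":-0.3,"ty":0,"tz":0,"wx":0,"wy":0,"wz":0,"claw":1},{"tx":-0.3,"ty":0,"tz":0,"wx":0,"wy":0,"wz":0,"claw":1},{"tx":-0.3,"ty":0,"tz":0,"wx":0,"wy":0,"wz":0,"claw":1},{"tx":-0.3,"ty":0,"tz":0,"wx":0,"wy":0,"wz":0,"claw":1},{"tx":-0.3,"ty":0,"tz":0,"wx":0,"wy":0,"wz":0,"claw":1},{"tx":-0.3,"ty":0,"tz":0,"wx":0,"wy":0,"wz":0,"claw":1},{"tx":-0.2,"ty":0,"tz":0,"wx":0,"wy":0,"wz":0,"claw":1},{"tx":-0.1,"ty":0,"tz":0,"wx":0,"wy":0,"wz":0,"claw":1},{"tx":0,"ty":0,"tz":0,"wx":0,"wy":0,"wz":0,"claw":1}]'
python3 -m handwheel '[{"tx":0,"ty":0,"tz":0.3,"wx":0,"wy":0,"wz":0,"claw":1},{"tx":0,"ty":0,"tz":1,"wx":0,"wy":0,"wz":0,"claw":0.6},{"tx":0,"ty":0,"tz":1,"wx":0,"wy":0,"wz":0,"claw":0},{"tx":0,"ty":0,"tz":0,"wx":0,"wy":0,"wz":0,"claw":0},{"tx":0,"ty":0,"tz":0,"wx":0,"wy":0,"wz":0,"claw":0}]'
python3 - <<'E'
from h import *
s=ctrl.sense(); c=save("wrist","w8.png"); print(s["tcp_pos"])
# blue mask rect in world
h=cv2.cvtColor(c["frame"],cv2.COLOR_RGB2HSV); m=((abs(h[...,0].astype(int)-115)<10)&(h[...,1]>150)).astype(np.uint8); m[260:]=0; m[:60]=0; m[:,:190]=0; m[:,370:]=0
v,u=np.nonzero(m); print(len(u),u.min(),u.max(),v.min(),v.max())
for p in [(u.min(),v.min()),(u.max(),v.min())]: print(wpt(c,s,*p,.043))
E
```

```text
t: 16.32
tcp_pos: [0.6241, -0.2679, 0.0431]
tool_rot: [-179.9, 0.1, -178.9]
ft_force: [-4.1, 1.8, 13.5]
width: 0.002
grasp_force: 7.0
t: 17.48
tcp_pos: [0.5231, -0.2687, 0.0431]
tool_rot: [-179.9, 0.2, -178.9]
ft_force: [0.0, -0.4, 10.5]
width: 0.001
grasp_force: 5.6
t: 17.9
tcp_pos: [0.5227, -0.2683, 0.1122]
tool_rot: [-179.9, 0.2, -178.9]
ft_force: [-0.7, -0.3, -0.3]
width: 0.566
grasp_force: 0.0
[ 0.52269078 -0.26827075  0.11220383]
4452 239 315 104 259
[ 0.44544141 -0.29338382  0.043     ]
[ 0.444554   -0.24589146  0.043     ]
```

View pics/w8.png

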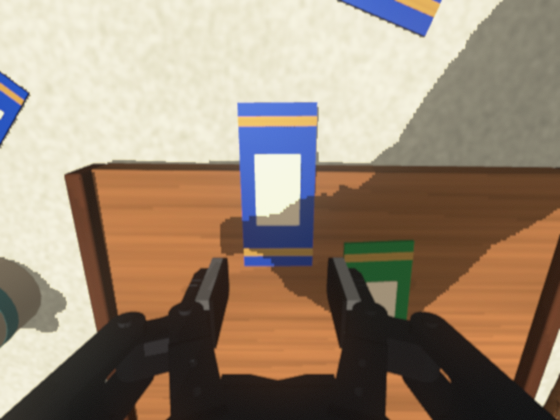

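Milk overhangs by about 43 mm and is centred. I'll grip and lift it.

```bash
python3 -m handwheel '[{"tx":-0.66,"ty":-0.02,"tz":0,"wx":0,"wy":0,"wz":0,"claw":0},{"tx":-0.66,"ty":-0.02,"tz":0,"wx":0,"wy":0,"wz":0,"claw":0},{"tx":-0.66,"ty":0,"tz":0,"wx":0,"wy":0,"wz":0,"claw":0},{"tx":0,"ty":0,"tz":0,"wx":0,"wy":0,"wz":0,"claw":0},{"tx":0,"ty":0,"tz":-0.5,"wx":0,"wy":0,"wz":0,"claw":0},{"tx":0,"ty":0,"tz":-0.8,"wx":0,"wy":0,"wz":0,"claw":0},{"tx":0,"ty":0,"tz":-0.8,"wx":0,"wy":0,"wz":0,"claw":0},{"tx":0,"ty":0,"tz":-0.65,"wx":0,"wy":0,"wz":0,"claw":0},{"tx":0,"ty":0,"tz":0,"wx":0,"wy":0,"wz":0,"claw":0}]'
python3 -m handwheel '[{"tx":0,"ty":0,"tz":0,"wx":0,"wy":0,"wz":0,"claw":1},{"tx":0,"ty":0,"tz":0,"wx":0,"wy":0,"wz":0,"claw":1},{"tx":0,"ty":0,"tz":0,"wx":0,"wy":0,"wz":0,"claw":1},{"tx":0,"ty":0,"tz":0,"wx":0,"wy":0,"wz":0,"claw":1},{"tx":0,"ty":0,"tz":0,"wx":0,"wy":0,"wz":0,"claw":1},{"tx":0,"ty":0,"tz":0,"wx":0,"wy":0,"wz":0,"claw":1},{"tx":0,"ty":0,"tz":0,"wx":0,"wy":0,"wz":0,"claw":1}]'
python3 -m handwheel '[{"tx":0,"ty":0,"tz":0.2,"wx":0,"wy":0,"wz":0,"claw":1},{"tx":0,"ty":0,"tz":0.5,"wx":0,"wy":0,"wz":0,"claw":1},{"tx":0,"ty":0,"tz":0.8,"wx":0,"wy":0,"wz":0,"claw":1},{"tx":0,"ty":0,"tz":0.8,"wx":0,"wy":0,"wz":0,"claw":1},{"tx":0,"ty":0,"tz":0.8,"wx":0,"wy":0,"wz":0,"claw":1},{"tx":0,"ty":0,"tz":0,"wx":0,"wy":0,"wz":0,"claw":1},{"tx":0,"ty":0,"tz":0,"wx":0,"wy":0,"wz":0,"claw":1}]'
```

```text
t: 18.7
tcp_pos: [0.4605, -0.2672, 0.0235]
tool_rot: [179.7, -0.3, -178.9]
ft_force: [-0.2, 0.3, -0.6]
width: 1.0
grasp_force: 0.0
t: 19.28
tcp_pos: [0.4631, -0.2693, 0.0285]
tool_rot: [-179.9, 0.1, -178.9]
ft_force: [1.1, 0.1, 4.7]
width: 0.555
grasp_force: 61.2
t: 19.87
tcp_pos: [0.4628, -0.2691, 0.1218]
tool_rot: [-179.9, 0.1, -178.9]
ft_force: [-0.3, 0.4, -1.0]
width: 0.552
grasp_force: 61.7
```

```bash
python3 -m handwheel '[{"tx":0,"ty":0.4,"tz":0,"wx":0,"wy":0,"wz":-0.1,"claw":1},{"tx":0,"ty":0.7,"tz":0,"wx":0,"wy":0,"wz":-0.1,"claw":1},{"tx":0,"ty":0.95,"tz":0,"wx":0,"wy":0,"wz":-0.1,"claw":1},{"tx":0,"ty":0.95,"tz":0,"wx":0,"wy":0,"wz":-0.1,"claw":1},{"tx":0,"ty":0.95,"tz":0,"wx":0,"wy":0,"wz":-0.1,"claw":1},{"tx":0,"ty":0.95,"tz":0,"wx":0,"wy":0,"wz":-0.1,"claw":1},{"tx":0,"ty":0.95,"tz":0,"wx":0,"wy":0,"wz":-0.1,"claw":1},{"tx":0,"ty":0.95,"tz":0,"wx":0,"wy":0,"wz":-0.1,"claw":1},{"tx":0,"ty":0.95,"tz":0,"wx":0,"wy":0,"wz":-0.1,"claw":1},{"tx":0,"ty":0.95,"tz":0,"wx":0,"wy":0,"wz":-0.1,"claw":1},{"tx":0,"ty":0.95,"tz":0,"wx":0,"wy":0,"wz":-0.1,"claw":1},{"tx":0,"ty":0.95,"tz":0,"wx":0,"wy":0,"wz":-0.1,"claw":1},{"tx":0,"ty":0.95,"tz":0,"wx":0,"wy":0,"wz":0,"claw":1},{"tx":0,"ty":0.95,"tz":0,"wx":0,"wy":0,"wz":0,"claw":1},{"tx":0,"ty":0.95,"tz":0,"wx":0,"wy":0,"wz":0,"claw":1},{"tx":0,"ty":0.95,"tz":0,"wx":0,"wy":0,"wz":0,"claw":1},{"tx":0,"ty":0.95,"tz":0,"wx":0,"wy":0,"wz":0,"claw":1},{"tx":0,"ty":0.7,"tz":0,"wx":0,"wy":0,"wz":0,"claw":1},{"tx":0,"ty":0.35,"tz":0,"wx":0,"wy":0,"wz":0,"claw":1},{"tx":0,"ty":0,"tz":0,"wx":0,"wy":0,"wz":0,"claw":1}]'
python3 -m handwheel '[{"tx":0,"ty":0,"tz":0,"wx":0,"wy":0,"wz":0,"claw":1},{"tx":0,"ty":0,"tz":0,"wx":0,"wy":0,"wz":0,"claw":1}]'
python3 - <<'E'
from h import *
s=ctrl.sense(); print(s["tcp_pos"],s["tool_rot"]); save("wrist","w9.png")
E
```

```text
t: 21.53
tcp_pos: [0.4617, 0.2246, 0.1195]
tool_rot: [-180.0, -0.1, 175.3]
ft_force: [-0.1, 0.2, -1.4]
width: 0.556
grasp_force: 61.7
t: 21.7
tcp_pos: [0.4622, 0.2222, 0.1201]
tool_rot: [-180.0, -0.1, 175.1]
ft_force: [0.5, -0.2, 0.3]
width: 0.557
grasp_force: 61.7
[0.46218134 0.22218086 0.12008491] [-1.79955178e+02 -5.70809558e-02  1.75097598e+02]
```

View pics/w9.png

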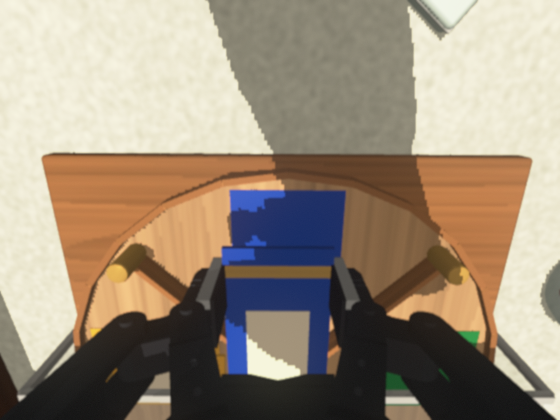

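Milk is centred over the blue bay (held at 222-340, posts at 127 and 442). I'll lower, release, then turn to the green bay. Thirteen pictures are used, so from here I check by numbers and keep the last one for the end.

```bash
python3 -m handwheel '[{"tx":0,"ty":0.05,"tz":-0.4,"wx":0,"wy":0,"wz":0,"claw":1},{"tx":0,"ty":0,"tz":-0.7,"wx":0,"wy":0,"wz":0,"claw":1},{"tx":0,"ty":0,"tz":-0.7,"wx":0,"wy":0,"wz":0,"claw":1},{"tx":0,"ty":0,"tz":-0.6,"wx":0,"wy":0,"wz":0,"claw":1},{"tx":0,"ty":0,"tz":-0.4,"wx":0,"wy":0,"wz":0,"claw":1},{"tx":0,"ty":0,"tz":-0.2,"wx":0,"wy":0,"wz":0,"claw":1},{"tx":0,"ty":0,"tz":0,"wx":0,"wy":0,"wz":0,"claw":1},{"tx":0,"ty":0,"tz":0,"wx":0,"wy":0,"wz":0,"claw":1}]'
python3 -m handwheel '[{"tx":0,"ty":0,"tz":0,"wx":0,"wy":0,"wz":0,"claw":0.2},{"tx":0,"ty":0,"tz":0,"wx":0,"wy":0,"wz":0,"claw":0.2},{"tx":0,"ty":0,"tz":0,"wx":0,"wy":0,"wz":0,"claw":0.1},{"tx":0,"ty":0,"tz":0,"wx":0,"wy":0,"wz":0,"claw":0.1},{"tx":0,"ty":0,"tz":0.4,"wx":0,"wy":0,"wz":0,"claw":0.1},{"tx":0,"ty":0,"tz":0.9,"wx":0,"wy":0,"wz":0,"claw":0.1},{"tx":0,"ty":0,"tz":1,"wx":0,"wy":0,"wz":0,"claw":0.1},{"tx":0,"ty":0,"tz":0.7,"wx":0,"wy":0,"wz":0,"claw":0.1},{"tx":0,"ty":0,"tz":0,"wx":0,"wy":0,"wz":0,"claw":1},{"tx":0,"ty":0,"tz":0,"wx":0,"wy":0,"wz":0,"claw":1}]'
cat > chk.py <<'E'
from h import *
from scipy.spatial.transform import Rotation as R
s=ctrl.sense(); c=save("wrist","wchk.png")
print(s["tcp_pos"].round(4))
T=np.eye(4); T[:3,:3]=R.from_euler("xyz",s["tool_rot"],degrees=True).as_matrix(); T[:3,3]=s["tcp_pos"]
cc={"view":np.linalg.inv(T@c["hand_eye"]),"mtx":c["mtx"],"range_z":c["range_z"]}
# cream panel of the bar in the bay
f=c["frame"].astype(int); d=(f.max(2)-f.min(2)); m=((d<75)&(f.min(2)>90)).astype(np.uint8); m[:195]=0; m[330:]=0; m[:,:215]=0; m[:,345:]=0
n,l,st,ct=cv2.connectedComponentsWithStats(m)
for i in range(1,n):
    if st[i][4]>300:
        r=cv2.minAreaRect(np.argwhere(l==i)[:,::-1].astype(np.float32)); print(st[i],r,pt(cc,*ct[i]).round(4))
E
python3 chk.py
```

```text
t: 22.42
tcp_pos: [0.4628, 0.2239, 0.0309]
tool_rot: [180.0, 0.0, 175.1]
ft_force: [-0.9, -0.0, 0.9]
width: 0.558
grasp_force: 62.2
t: 23.25
tcp_pos: [0.4631, 0.2249, 0.1217]
tool_rot: [179.9, 0.1, 175.1]
ft_force: [-0.5, 0.4, 0.2]
width: 0.64
grasp_force: 0.0
[0.4631 0.2249 0.1217]
[228 228 104  91 335] ((259.5391845703125, 294.7381591796875), (133.54393005371094, 62.935020446777344), 39.47245788574219) [0.5373 0.206  0.036 ]
[ 256  228   41   58 2295] ((276.0, 256.5), (40.0, 57.0), 0.0) [0.4998 0.2209 0.0368]
```

Milk lies at (0.500, 0.221), aligned and flat. Now I turn to the mint bay.

```bash
python3 -m handwheel '[{"tx":0.3,"ty":0.5,"tz":0,"wx":0,"wy":0,"wz":0,"claw":1},{"tx":0.45,"ty":0.8,"tz":0,"wx":0,"wy":0,"wz":0,"claw":1},{"tx":0.5,"ty":1,"tz":0,"wx":0,"wy":0,"wz":0,"claw":1},{"tx":0.5,"ty":1,"tz":0,"wx":0,"wy":0,"wz":0,"claw":1},{"tx":0.42,"ty":0.8,"tz":0,"wx":0,"wy":0,"wz":0,"claw":1},{"tx":0,"ty":0.25,"tz":0,"wx":0,"wy":0,"wz":0,"claw":1},{"tx":0,"ty":0,"tz":0,"wx":0,"wy":0,"wz":0,"claw":1},{"tx":0,"ty":0,"tz":-0.4,"wx":0,"wy":0,"wz":0,"claw":1},{"tx":0,"ty":0,"tz":-0.7,"wx":0,"wy":0,"wz":0,"claw":1},{"tx":0,"ty":0,"tz":-0.7,"wx":0,"wy":0,"wz":0,"claw":1},{"tx":0,"ty":0,"tz":-0.5,"wx":0,"wy":0,"wz":0,"claw":1},{"tx":0,"ty":0,"tz":0,"wx":0,"wy":0,"wz":0,"claw":1},{"tx":0,"ty":0,"tz":0,"wx":0,"wy":0,"wz":0,"claw":1}]'
python3 -m handwheel '[{"tx":-0.2,"ty":-0.12,"tz":0,"wx":0,"wy":0,"wz":0,"claw":1},{"tx":-0.39,"ty":-0.29,"tz":0,"wx":0,"wy":0,"wz":0,"claw":1},{"tx":-0.36,"ty":-0.32,"tz":0,"wx":0,"wy":0,"wz":0,"claw":1},{"tx":-0.33,"ty":-0.35,"tz":0,"wx":0,"wy":0,"wz":0,"claw":1},{"tx":-0.3,"ty":-0.38,"tz":0,"wx":0,"wy":0,"wz":0,"claw":1},{"tx":-0.27,"ty":-0.4,"tz":0,"wx":0,"wy":0,"wz":0,"claw":1},{"tx":-0.23,"ty":-0.42,"tz":0,"wx":0,"wy":0,"wz":0,"claw":1},{"tx":-0.19,"ty":-0.44,"tz":0,"wx":0,"wy":0,"wz":0,"claw":1},{"tx":-0.15,"ty":-0.46,"tz":0,"wx":0,"wy":0,"wz":0,"claw":1},{"tx":-0.11,"ty":-0.47,"tz":0,"wx":0,"wy":0,"wz":0,"claw":1},{"tx":-0.07,"ty":-0.48,"tz":0,"wx":0,"wy":0,"wz":0,"claw":1},{"tx":-0.03,"ty":-0.4,"tz":0,"wx":0,"wy":0,"wz":0,"claw":1},{"tx":0,"ty":0,"tz":0,"wx":0,"wy":0,"wz":0,"claw":1}]'
python3 -m handwheel '[{"tx":0,"ty":0,"tz":0.4,"wx":0,"wy":0,"wz":0,"claw":1},{"tx":0,"ty":0,"tz":0.7,"wx":0,"wy":0,"wz":0,"claw":1},{"tx":0,"ty":0,"tz":0.7,"wx":0,"wy":0,"wz":0,"claw":1},{"tx":0,"ty":0,"tz":0.6,"wx":0,"wy":0,"wz":0,"claw":1},{"tx":0,"ty":0,"tz":0,"wx":0,"wy":0,"wz":0,"claw":1},{"tx":0,"ty":0,"tz":0,"wx":0,"wy":0,"wz":0,"claw":1},{"tx":0,"ty":0,"tz":0,"wx":0,"wy":0,"wz":0,"claw":1},{"tx":0,"ty":0,"tz":0,"wx":0,"wy":0,"wz":0,"claw":1},{"tx":0,"ty":0,"tz":0,"wx":0,"wy":0,"wz":0,"claw":1}]'
cat > bays.py <<'E'
from h import *
c=save("scene","schk.png"); a=np.load("pics/s6.png.npz")["frame"].astype(int); f=c["frame"]
h=cv2.cvtColor(f,cv2.COLOR_RGB2HSV)
for n,p in dict(open=(495,330),left=(420,372),back=(475,415),right=(545,387)).items(): print(n,[h[int(p[1]/1.4)+j,int(p[0]/1.4)+i].tolist() for i,j in [(-10,0),(0,0),(10,0),(0,-3)]])
# bars on board, scene view: changes vs s6
x0,y0,x1,y1=[int(q/1.4) for q in (200,300,350,385)]
d=abs(f[y0:y1,x0:x1].astype(int)-a[y0:y1,x0:x1]).max(2)>60; v,u=np.nonzero(d); print("board diff",d.sum(),(u.min()+x0)*1.4 if len(u) else 0,(u.max()+x0)*1.4 if len(u) else 0)
for n,(p0,p1,p2,p3),lo,hi in [("green",(200,300,350,385),50,80),("blue",(200,300,350,385),105,125)]:
    q=h[int(p1/1.4):int(p3/1.4),int(p0/1.4):int(p2/1.4)]; m=(q[...,0]>=lo)&(q[...,0]<=hi)&(q[...,1]>130); v,u=np.nonzero(m); print(n,m.sum(), (u.mean()*1.4+p0,v.mean()*1.4+p1) if len(u) else 0)
E
python3 bays.py
```

```text
t: 24.38
tcp_pos: [0.5266, 0.3539, 0.0509]
tool_rot: [-179.9, -0.1, 175.1]
ft_force: [0.4, -0.5, 0.5]
width: 0.002
grasp_force: 0.0
t: 25.47
tcp_pos: [0.4482, 0.2173, 0.0522]
tool_rot: [-180.0, 0.0, 175.0]
ft_force: [-0.0, 0.3, -1.5]
width: 0.002
grasp_force: 0.0
t: 26.22
tcp_pos: [0.4482, 0.2191, 0.1227]
tool_rot: [-180.0, -0.1, 175.1]
ft_force: [-0.6, -0.2, -0.0]
width: 0.003
grasp_force: 0.0
open [[71, 255, 89], [71, 243, 44], [70, 232, 44], [70, 237, 43]]
left [[110, 141, 74], [110, 151, 76], [110, 139, 75], [111, 66, 77]]
back [[21, 191, 96], [20, 48, 96], [21, 189, 96], [21, 50, 97]]
right [[178, 170, 81], [179, 172, 80], [179, 164, 81], [179, 167, 81]]
board diff 1046 221.2 323.4
green 210 (np.float64(307.1), np.float64(329.3333333333333))
blue 0 0
```

Green is at the opening, milk is to the left, gold at the back, and cherry to the right. The mint bar has been knocked aside though, so I re-measure it.

```bash
cat > mint.py <<'E'
from h import *
for cam in ("scene","top"):
    c=cams.camera(cam); h=cv2.cvtColor(c["frame"],cv2.COLOR_RGB2HSV)
    m=(h[...,0]>=50)&(h[...,0]<=82)&(h[...,1]>110)
    v,u=np.nonzero(m); w=np.array([pt(c,a,b,.043)[:2] for a,b in zip(u,v)])
    k=(w[:,0]>.4)&(w[:,0]<.75)&(w[:,1]<-.06)&(w[:,1]>-.4); print(cam,k.sum(), cv2.minAreaRect((w[k]*1000).astype(np.float32)), w[k].min(0),w[k].max(0)); print(np.median(c["range_z"][v[k],u[k]]))
E
python3 mint.py
```

```text
scene 221 ((569.1082763671875, -145.91845703125), (113.79360961914062, 48.53542709350586), 3.6306848526000977) [ 0.5117383 -0.1716754] [ 0.62687991 -0.1196857 ]
1.2975826
top 292 ((565.3640747070312, -147.1067657470703), (112.54938507080078, 49.620361328125), 3.633986711502075) [ 0.51011151 -0.17469929] [ 0.62102158 -0.11937819]
1.6559693
```

```bash
python3 -m handwheel '[{"tx":0.2,"ty":-0.5,"tz":0,"wx":0,"wy":0,"wz":0.12,"claw":1},{"tx":0.35,"ty":-0.9,"tz":0,"wx":0,"wy":0,"wz":0.15,"claw":1},{"tx":0.35,"ty":-0.9,"tz":0,"wx":0,"wy":0,"wz":0.15,"claw":1},{"tx":0.35,"ty":-0.9,"tz":0,"wx":0,"wy":0,"wz":0.15,"claw":1},{"tx":0.35,"ty":-0.9,"tz":0,"wx":0,"wy":0,"wz":0.15,"claw":1},{"tx":0.35,"ty":-0.9,"tz":0,"wx":0,"wy":0,"wz":0.15,"claw":1},{"tx":0.35,"ty":-0.9,"tz":0,"wx":0,"wy":0,"wz":0.15,"claw":1},{"tx":0.35,"ty":-0.9,"tz":0,"wx":0,"wy":0,"wz":0.15,"claw":1},{"tx":0.35,"ty":-0.9,"tz":0,"wx":0,"wy":0,"wz":0.15,"claw":1},{"tx":0.35,"ty":-0.9,"tz":0,"wx":0,"wy":0,"wz":0.15,"claw":1},{"tx":0.35,"ty":-0.9,"tz":0,"wx":0,"wy":0,"wz":0.15,"claw":1},{"tx":0.35,"ty":-0.9,"tz":0,"wx":0,"wy":0,"wz":0,"claw":1},{"tx":0.35,"ty":-0.9,"tz":0,"wx":0,"wy":0,"wz":0,"claw":1},{"tx":0.25,"ty":-0.9,"tz":0,"wx":0,"wy":0,"wz":0,"claw":1},{"tx":0,"ty":-0.5,"tz":0,"wx":0,"wy":0,"wz":0,"claw":1},{"tx":0,"ty":-0.35,"tz":0,"wx":0,"wy":0,"wz":0,"claw":1},{"tx":0,"ty":0,"tz":0,"wx":0,"wy":0,"wz":0,"claw":1},{"tx":0,"ty":0,"tz":0,"wx":0,"wy":0,"wz":0,"claw":1}]'
cat > wm.py <<'E'
from h import *
s=ctrl.sense(); c=cams.camera("wrist"); h=cv2.cvtColor(c["frame"],cv2.COLOR_RGB2HSV)
print(s["tcp_pos"].round(4),s["tool_rot"].round(1))
f=c["frame"]; m=(h[...,0]>=50)&(h[...,0]<=82)&(h[...,1]>110)
n,l,st,ct=cv2.connectedComponentsWithStats(m.astype(np.uint8)); i=1+np.argmax(st[1:,4]); v,u=np.nonzero(l==i)
w=np.array([wpt(c,s,a,b,.043)[:2] for a,b in zip(u,v)]); print(st[i], cv2.minAreaRect((w*1000).astype(np.float32)))
E
python3 wm.py
```

```text
t: 27.87
tcp_pos: [0.5876, -0.1718, 0.1234]
tool_rot: [180.0, -0.0, -176.8]
ft_force: [-0.2, 0.4, 0.1]
width: -0.0
grasp_force: 0.0
[ 0.5876 -0.1718  0.1234] [ 180.    -0.  -176.8]
[ 279  128   73  115 4772] ((566.1936645507812, -146.4376678466797), (84.48554229736328, 49.64789581298828), 3.224290370941162)
```

```bash
python3 -m handwheel '[{"tx":0,"ty":0.5,"tz":0,"wx":0,"wy":0,"wz":0,"claw":1},{"tx":0,"ty":0.38,"tz":0,"wx":0,"wy":0,"wz":0,"claw":1},{"tx":0,"ty":0,"tz":0,"wx":0,"wy":0,"wz":0,"claw":1}]'
python3 wm.py
python3 -m handwheel '[{"tx":0,"ty":0,"tz":-0.5,"wx":0,"wy":0,"wz":0,"claw":1},{"tx":0,"ty":0,"tz":-0.8,"wx":0,"wy":0,"wz":0,"claw":1},{"tx":0,"ty":0,"tz":-0.7,"wx":0,"wy":0,"wz":0,"claw":1},{"tx":0,"ty":0,"tz":-0.4,"wx":0,"wy":0,"wz":0,"claw":1},{"tx":0,"ty":0,"tz":-0.2,"wx":0,"wy":0,"wz":0,"claw":1},{"tx":0,"ty":0,"tz":-0.07,"wx":0,"wy":0,"wz":0,"claw":1},{"tx":0,"ty":0,"tz":0,"wx":0,"wy":0,"wz":0,"claw":1},{"tx":0,"ty":0,"tz":-0.04,"wx":0,"wy":0,"wz":0,"claw":1},{"tx":0,"ty":0,"tz":0,"wx":0,"wy":0,"wz":0,"claw":1}]'
```

```text
t: 28.17
tcp_pos: [0.5879, -0.1424, 0.1239]
tool_rot: [180.0, 0.0, -176.6]
ft_force: [0.7, -0.7, 0.4]
width: -0.001
grasp_force: 0.0
[ 0.5879 -0.1424  0.1239] [ 180.     0.  -176.6]
[ 236  125   73  115 4793] ((566.0604858398438, -146.6595458984375), (84.12437438964844, 49.77207946777344), 3.3532049655914307)
t: 28.97
tcp_pos: [0.5887, -0.1459, 0.0431]
tool_rot: [-180.0, 0.1, -176.8]
ft_force: [0.8, 1.0, 2.5]
width: 0.0
grasp_force: 1.3
```

```bash
python3 -m handwheel '[{"tx":0,"ty":0,"tz":-0.04,"wx":0,"wy":0,"wz":0,"claw":1},{"tx":0,"ty":0,"tz":0,"wx":0,"wy":0,"wz":0,"claw":1}]'
python3 -m handwheel '[{"tx":-0.1,"ty":0,"tz":0,"wx":0,"wy":0,"wz":0,"claw":1},{"tx":-0.3,"ty":0,"tz":0,"wx":0,"wy":0,"wz":0,"claw":1},{"tx":-0.3,"ty":0,"tz":0,"wx":0,"wy":0,"wz":0,"claw":1},{"tx":-0.3,"ty":0,"tz":0,"wx":0,"wy":0,"wz":0,"claw":1},{"tx":-0.3,"ty":0,"tz":0,"wx":0,"wy":0,"wz":0,"claw":1},{"tx":-0.3,"ty":0,"tz":0,"wx":0,"wy":0,"wz":0,"claw":1},{"tx":-0.3,"ty":0,"tz":0,"wx":0,"wy":0,"wz":0,"claw":1},{"tx":-0.2,"ty":0,"tz":0,"wx":0,"wy":0,"wz":0,"claw":1},{"tx":-0.07,"ty":0,"tz":0,"wx":0,"wy":0,"wz":0,"claw":1},{"tx":0,"ty":0,"tz":0,"wx":0,"wy":0,"wz":0,"claw":1}]'
python3 -m handwheel '[{"tx":0,"ty":0,"tz":0.3,"wx":0,"wy":0,"wz":0,"claw":1},{"tx":0,"ty":0,"tz":1,"wx":0,"wy":0,"wz":0,"claw":0.6},{"tx":0,"ty":0,"tz":1,"wx":0,"wy":0,"wz":0,"claw":0},{"tx":0,"ty":0,"tz":0,"wx":0,"wy":0,"wz":0,"claw":0},{"tx":0,"ty":0,"tz":0,"wx":0,"wy":0,"wz":0,"claw":0}]'
python3 wm.py; python3 mint.py
```

```text
t: 29.13
tcp_pos: [0.5888, -0.1459, 0.0431]
tool_rot: [-179.9, 0.1, -176.8]
ft_force: [-3.8, 2.0, 13.4]
width: 0.0
grasp_force: 7.1
t: 29.97
tcp_pos: [0.5246, -0.1466, 0.0431]
tool_rot: [-179.9, 0.3, -176.8]
ft_force: [0.1, 0.8, 10.9]
width: 0.002
grasp_force: 5.4
t: 30.38
tcp_pos: [0.5241, -0.1463, 0.1123]
tool_rot: [-179.9, 0.2, -176.8]
ft_force: [0.7, -0.2, -0.7]
width: 0.564
grasp_force: 0.0
[ 0.5241 -0.1463  0.1123] [-179.9    0.2 -176.8]
[ 239  125   77  121 5256] ((501.7682189941406, -147.37918090820312), (84.68225860595703, 49.976322174072266), 3.942064046859741)
scene 201 ((505.9664306640625, -146.068359375), (115.89651489257812, 49.44407653808594), 3.425274610519409) [ 0.44770936 -0.17335761] [ 0.56371279 -0.11915833]
1.3432242Traceback (most recent call last):
  File "mint.py", line 6, in <module>
    k=(w[:,0]>.4)&(w[:,0]<.75)&(w[:,1]<-.06)&(w[:,1]>-.4); print(cam,k.sum(), cv2.minAreaRect((w[k]*1000).astype(np.float32)), w[k].min(0),w[k].max(0)); print(np.median(c["range_z"][v[k],u[k]]))
                                                                                                                               ~~~~~~~~^^^
    return umr_minimum(a, axis, None, out, keepdims, initial, where)
ValueError: zero-size array to reduction operation minimum which has no identity
```

```bash
python3 -m handwheel '[{"tx":-0.68,"ty":-0.05,"tz":0,"wx":0,"wy":0,"wz":0.05,"claw":0},{"tx":-0.68,"ty":-0.05,"tz":0,"wx":0,"wy":0,"wz":0,"claw":0},{"tx":-0.67,"ty":0,"tz":0,"wx":0,"wy":0,"wz":0,"claw":0},{"tx":0,"ty":0,"tz":0,"wx":0,"wy":0,"wz":0,"claw":0},{"tx":0,"ty":0,"tz":-0.5,"wx":0,"wy":0,"wz":0,"claw":0},{"tx":0,"ty":0,"tz":-0.8,"wx":0,"wy":0,"wz":0,"claw":0},{"tx":0,"ty":0,"tz":-0.8,"wx":0,"wy":0,"wz":0,"claw":0},{"tx":0,"ty":0,"tz":-0.65,"wx":0,"wy":0,"wz":0,"claw":0},{"tx":0,"ty":0,"tz":0,"wx":0,"wy":0,"wz":0,"claw":0}]'
python3 -m handwheel '[{"tx":0,"ty":0,"tz":0,"wx":0,"wy":0,"wz":0,"claw":1},{"tx":0,"ty":0,"tz":0,"wx":0,"wy":0,"wz":0,"claw":1},{"tx":0,"ty":0,"tz":0,"wx":0,"wy":0,"wz":0,"claw":1},{"tx":0,"ty":0,"tz":0,"wx":0,"wy":0,"wz":0,"claw":1},{"tx":0,"ty":0,"tz":0,"wx":0,"wy":0,"wz":0,"claw":1},{"tx":0,"ty":0,"tz":0,"wx":0,"wy":0,"wz":0,"claw":1},{"tx":0,"ty":0,"tz":0,"wx":0,"wy":0,"wz":0,"claw":1}]'
python3 -m handwheel '[{"tx":0,"ty":0,"tz":0.2,"wx":0,"wy":0,"wz":0,"claw":1},{"tx":0,"ty":0,"tz":0.5,"wx":0,"wy":0,"wz":0,"claw":1},{"tx":0,"ty":0,"tz":0.8,"wx":0,"wy":0,"wz":0,"claw":1},{"tx":0,"ty":0,"tz":0.8,"wx":0,"wy":0,"wz":0,"claw":1},{"tx":0,"ty":0,"tz":0.8,"wx":0,"wy":0,"wz":0,"claw":1},{"tx":0,"ty":0,"tz":0,"wx":0,"wy":0,"wz":0,"claw":1},{"tx":0,"ty":0,"tz":0,"wx":0,"wy":0,"wz":0,"claw":1}]'
```

```text
t: 31.28
tcp_pos: [0.4601, -0.1477, 0.0239]
tool_rot: [179.8, -0.3, -176.5]
ft_force: [-0.9, -0.3, 0.4]
width: 0.999
grasp_force: 0.0
t: 31.87
tcp_pos: [0.4629, -0.1492, 0.0284]
tool_rot: [-179.9, 0.1, -176.5]
ft_force: [1.1, -0.9, 5.8]
width: 0.555
grasp_force: 61.0
t: 32.45
tcp_pos: [0.4626, -0.1491, 0.1219]
tool_rot: [-179.9, 0.1, -176.5]
ft_force: [-0.6, 0.1, -2.1]
width: 0.557
grasp_force: 61.7
```

```bash
python3 bays.py | head -4; python3 -m handwheel '[{"tx":0,"ty":0.4,"tz":0,"wx":0,"wy":0,"wz":-0.12,"claw":1},{"tx":0,"ty":0.7,"tz":0,"wx":0,"wy":0,"wz":-0.15,"claw":1},{"tx":0,"ty":0.9,"tz":0,"wx":0,"wy":0,"wz":-0.15,"claw":1},{"tx":0,"ty":0.9,"tz":0,"wx":0,"wy":0,"wz":-0.15,"claw":1},{"tx":0,"ty":0.9,"tz":0,"wx":0,"wy":0,"wz":-0.15,"claw":1},{"tx":0,"ty":0.9,"tz":0,"wx":0,"wy":0,"wz":-0.15,"claw":1},{"tx":0,"ty":0.9,"tz":0,"wx":0,"wy":0,"wz":-0.15,"claw":1},{"tx":0,"ty":0.9,"tz":0,"wx":0,"wy":0,"wz":-0.15,"claw":1},{"tx":0,"ty":0.9,"tz":0,"wx":0,"wy":0,"wz":-0.15,"claw":1},{"tx":0,"ty":0.9,"tz":0,"wx":0,"wy":0,"wz":-0.15,"claw":1},{"tx":0,"ty":0.9,"tz":0,"wx":0,"wy":0,"wz":-0.15,"claw":1},{"tx":0,"ty":0.9,"tz":0,"wx":0,"wy":0,"wz":-0.05,"claw":1},{"tx":0,"ty":0.9,"tz":0,"wx":0,"wy":0,"wz":0,"claw":1},{"tx":0,"ty":0.7,"tz":0,"wx":0,"wy":0,"wz":0,"claw":1},{"tx":0,"ty":0.5,"tz":0,"wx":0,"wy":0,"wz":0,"claw":1},{"tx":0,"ty":0.23,"tz":0,"wx":0,"wy":0,"wz":0,"claw":1},{"tx":0,"ty":0,"tz":0,"wx":0,"wy":0,"wz":0,"claw":1},{"tx":0,"ty":0,"tz":0,"wx":0,"wy":0,"wz":0,"claw":1}]'
```

```text
open [[72, 255, 92], [71, 255, 92], [72, 255, 93], [71, 255, 93]]
left [[110, 136, 77], [110, 150, 78], [110, 137, 78], [111, 89, 77]]
back [[21, 191, 99], [19, 48, 100], [21, 191, 99], [21, 49, 99]]
right [[179, 161, 84], [179, 164, 84], [178, 169, 83], [179, 166, 83]]
t: 34.0
tcp_pos: [0.4617, 0.2236, 0.1198]
tool_rot: [-179.9, -0.1, 175.2]
ft_force: [-0.1, -0.3, -0.7]
width: 0.556
grasp_force: 61.7
```

```bash
python3 -m handwheel '[{"tx":0,"ty":0,"tz":-0.4,"wx":0,"wy":0,"wz":0,"claw":1},{"tx":0,"ty":0,"tz":-0.7,"wx":0,"wy":0,"wz":0,"claw":1},{"tx":0,"ty":0,"tz":-0.7,"wx":0,"wy":0,"wz":0,"claw":1},{"tx":0,"ty":0,"tz":-0.6,"wx":0,"wy":0,"wz":0,"claw":1},{"tx":0,"ty":0,"tz":-0.4,"wx":0,"wy":0,"wz":0,"claw":1},{"tx":0,"ty":0,"tz":-0.2,"wx":0,"wy":0,"wz":0,"claw":1},{"tx":0,"ty":0,"tz":0,"wx":0,"wy":0,"wz":0,"claw":1},{"tx":0,"ty":0,"tz":0,"wx":0,"wy":0,"wz":0,"claw":1}]'
python3 -m handwheel '[{"tx":0,"ty":0,"tz":0,"wx":0,"wy":0,"wz":0,"claw":0.2},{"tx":0,"ty":0,"tz":0,"wx":0,"wy":0,"wz":0,"claw":0.2},{"tx":0,"ty":0,"tz":0,"wx":0,"wy":0,"wz":0,"claw":0.1},{"tx":0,"ty":0,"tz":0,"wx":0,"wy":0,"wz":0,"claw":0.1},{"tx":0,"ty":0,"tz":0.4,"wx":0,"wy":0,"wz":0,"claw":0.1},{"tx":0,"ty":0,"tz":0.9,"wx":0,"wy":0,"wz":0,"claw":0.1},{"tx":0,"ty":0,"tz":1,"wx":0,"wy":0,"wz":0,"claw":0.1},{"tx":0,"ty":0,"tz":0.7,"wx":0,"wy":0,"wz":0,"claw":0.1},{"tx":0,"ty":0,"tz":0,"wx":0,"wy":0,"wz":0,"claw":1},{"tx":0,"ty":0,"tz":0,"wx":0,"wy":0,"wz":0,"claw":1}]'
python3 chk.py
```

```text
t: 34.67
tcp_pos: [0.4623, 0.2231, 0.0308]
tool_rot: [-180.0, 0.0, 175.1]
ft_force: [-0.9, -0.3, -0.4]
width: 0.554
grasp_force: 62.3
t: 35.5
tcp_pos: [0.4628, 0.2243, 0.1216]
tool_rot: [179.9, 0.1, 175.1]
ft_force: [0.6, -0.0, -0.3]
width: 0.636
grasp_force: 0.0
[0.4628 0.2243 0.1216]
[ 255  229   40   59 2282] ((274.5, 258.0), (58.0, 39.0), 90.0) [0.5008 0.2191 0.0364]
```

Mint is placed flat at (0.501, 0.219). Two more clicks counter-clockwise (cherry, then gold).

```bash
python3 -m handwheel '[{"tx":0.3,"ty":0.5,"tz":0,"wx":0,"wy":0,"wz":0,"claw":1},{"tx":0.45,"ty":0.8,"tz":0,"wx":0,"wy":0,"wz":0,"claw":1},{"tx":0.5,"ty":1,"tz":0,"wx":0,"wy":0,"wz":0,"claw":1},{"tx":0.5,"ty":1,"tz":0,"wx":0,"wy":0,"wz":0,"claw":1},{"tx":0.42,"ty":0.8,"tz":0,"wx":0,"wy":0,"wz":0,"claw":1},{"tx":0,"ty":0.25,"tz":0,"wx":0,"wy":0,"wz":0,"claw":1},{"tx":0,"ty":0,"tz":0,"wx":0,"wy":0,"wz":0,"claw":1},{"tx":0,"ty":0,"tz":-0.4,"wx":0,"wy":0,"wz":0,"claw":1},{"tx":0,"ty":0,"tz":-0.7,"wx":0,"wy":0,"wz":0,"claw":1},{"tx":0,"ty":0,"tz":-0.7,"wx":0,"wy":0,"wz":0,"claw":1},{"tx":0,"ty":0,"tz":-0.5,"wx":0,"wy":0,"wz":0,"claw":1},{"tx":0,"ty":0,"tz":0,"wx":0,"wy":0,"wz":0,"claw":1},{"tx":0,"ty":0,"tz":0,"wx":0,"wy":0,"wz":0,"claw":1}]'
python3 -m handwheel '[{"tx":-0.2,"ty":-0.12,"tz":0,"wx":0,"wy":0,"wz":0,"claw":1},{"tx":-0.39,"ty":-0.29,"tz":0,"wx":0,"wy":0,"wz":0,"claw":1},{"tx":-0.36,"ty":-0.32,"tz":0,"wx":0,"wy":0,"wz":0,"claw":1},{"tx":-0.33,"ty":-0.35,"tz":0,"wx":0,"wy":0,"wz":0,"claw":1},{"tx":-0.3,"ty":-0.38,"tz":0,"wx":0,"wy":0,"wz":0,"claw":1},{"tx":-0.27,"ty":-0.4,"tz":0,"wx":0,"wy":0,"wz":0,"claw":1},{"tx":-0.23,"ty":-0.42,"tz":0,"wx":0,"wy":0,"wz":0,"claw":1},{"tx":-0.19,"ty":-0.44,"tz":0,"wx":0,"wy":0,"wz":0,"claw":1},{"tx":-0.15,"ty":-0.46,"tz":0,"wx":0,"wy":0,"wz":0,"claw":1},{"tx":-0.11,"ty":-0.47,"tz":0,"wx":0,"wy":0,"wz":0,"claw":1},{"tx":-0.07,"ty":-0.48,"tz":0,"wx":0,"wy":0,"wz":0,"claw":1},{"tx":-0.03,"ty":-0.4,"tz":0,"wx":0,"wy":0,"wz":0,"claw":1},{"tx":0,"ty":0,"tz":0,"wx":0,"wy":0,"wz":0,"claw":1}]'
python3 -m handwheel '[{"tx":0,"ty":0,"tz":0.4,"wx":0,"wy":0,"wz":0,"claw":1},{"tx":0,"ty":0,"tz":0.7,"wx":0,"wy":0,"wz":0,"claw":1},{"tx":0,"ty":0,"tz":0.7,"wx":0,"wy":0,"wz":0,"claw":1},{"tx":0,"ty":0,"tz":0.6,"wx":0,"wy":0,"wz":0,"claw":1},{"tx":0,"ty":0,"tz":0,"wx":0,"wy":0,"wz":0,"claw":1},{"tx":0,"ty":0,"tz":0,"wx":0,"wy":0,"wz":0,"claw":1},{"tx":0,"ty":0,"tz":0,"wx":0,"wy":0,"wz":0,"claw":1},{"tx":0,"ty":0,"tz":0,"wx":0,"wy":0,"wz":0,"claw":1},{"tx":0,"ty":0,"tz":0,"wx":0,"wy":0,"wz":0,"claw":1}]'
python3 bays.py | head -4
```

```text
t: 36.63
tcp_pos: [0.5263, 0.3533, 0.0509]
tool_rot: [-179.9, -0.1, 175.1]
ft_force: [0.0, -0.3, 0.1]
width: -0.003
grasp_force: 0.0
t: 37.72
tcp_pos: [0.4479, 0.2167, 0.0522]
tool_rot: [-180.0, 0.0, 175.0]
ft_force: [0.8, 0.6, 0.4]
width: -0.001
grasp_force: 0.0
t: 38.47
tcp_pos: [0.4479, 0.2185, 0.1227]
tool_rot: [-180.0, -0.1, 175.1]
ft_force: [-0.2, -0.0, 0.1]
width: -0.002
grasp_force: 0.0
open [[0, 255, 130], [0, 255, 65], [179, 251, 67], [0, 247, 66]]
left [[68, 127, 66], [69, 143, 68], [66, 100, 69], [54, 67, 76]]
back [[109, 152, 74], [22, 50, 96], [110, 152, 74], [21, 50, 96]]
right [[21, 175, 96], [21, 50, 97], [20, 88, 96], [21, 50, 96]]
```

```bash
python3 -m handwheel '[{"tx":0.35,"ty":0.5,"tz":0,"wx":0,"wy":0,"wz":0,"claw":1},{"tx":0.55,"ty":0.85,"tz":0,"wx":0,"wy":0,"wz":0,"claw":1},{"tx":0.6,"ty":1,"tz":0,"wx":0,"wy":0,"wz":0,"claw":1},{"tx":0.6,"ty":1,"tz":0,"wx":0,"wy":0,"wz":0,"claw":1},{"tx":0.53,"ty":0.85,"tz":0,"wx":0,"wy":0,"wz":0,"claw":1},{"tx":0,"ty":0.3,"tz":0,"wx":0,"wy":0,"wz":0,"claw":1},{"tx":0,"ty":0,"tz":0,"wx":0,"wy":0,"wz":0,"claw":1},{"tx":0,"ty":0,"tz":-0.4,"wx":0,"wy":0,"wz":0,"claw":1},{"tx":0,"ty":0,"tz":-0.7,"wx":0,"wy":0,"wz":0,"claw":1},{"tx":0,"ty":0,"tz":-0.7,"wx":0,"wy":0,"wz":0,"claw":1},{"tx":0,"ty":0,"tz":-0.5,"wx":0,"wy":0,"wz":0,"claw":1},{"tx":0,"ty":0,"tz":0,"wx":0,"wy":0,"wz":0,"claw":1},{"tx":0,"ty":0,"tz":0,"wx":0,"wy":0,"wz":0,"claw":1}]'
python3 -m handwheel '[{"tx":-0.2,"ty":-0.12,"tz":0,"wx":0,"wy":0,"wz":0,"claw":1},{"tx":-0.39,"ty":-0.29,"tz":0,"wx":0,"wy":0,"wz":0,"claw":1},{"tx":-0.36,"ty":-0.32,"tz":0,"wx":0,"wy":0,"wz":0,"claw":1},{"tx":-0.33,"ty":-0.35,"tz":0,"wx":0,"wy":0,"wz":0,"claw":1},{"tx":-0.3,"ty":-0.38,"tz":0,"wx":0,"wy":0,"wz":0,"claw":1},{"tx":-0.27,"ty":-0.4,"tz":0,"wx":0,"wy":0,"wz":0,"claw":1},{"tx":-0.23,"ty":-0.42,"tz":0,"wx":0,"wy":0,"wz":0,"claw":1},{"tx":-0.19,"ty":-0.44,"tz":0,"wx":0,"wy":0,"wz":0,"claw":1},{"tx":-0.15,"ty":-0.46,"tz":0,"wx":0,"wy":0,"wz":0,"claw":1},{"tx":-0.11,"ty":-0.47,"tz":0,"wx":0,"wy":0,"wz":0,"claw":1},{"tx":-0.07,"ty":-0.48,"tz":0,"wx":0,"wy":0,"wz":0,"claw":1},{"tx":-0.03,"ty":-0.4,"tz":0,"wx":0,"wy":0,"wz":0,"claw":1},{"tx":0,"ty":0,"tz":0,"wx":0,"wy":0,"wz":0,"claw":1}]'
python3 -m handwheel '[{"tx":0,"ty":0,"tz":0.4,"wx":0,"wy":0,"wz":0,"claw":1},{"tx":0,"ty":0,"tz":0.7,"wx":0,"wy":0,"wz":0,"claw":1},{"tx":0,"ty":0,"tz":0.8,"wx":0,"wy":0,"wz":0,"claw":1},{"tx":0,"ty":0,"tz":0.8,"wx":0,"wy":0,"wz":0,"claw":1},{"tx":0,"ty":0,"tz":0.8,"wx":0,"wy":0,"wz":0,"claw":1},{"tx":0,"ty":-0.5,"tz":0.4,"wx":0,"wy":0,"wz":0,"claw":1},{"tx":0,"ty":-0.9,"tz":0,"wx":0,"wy":0,"wz":0,"claw":1},{"tx":0,"ty":-0.9,"tz":0,"wx":0,"wy":0,"wz":0,"claw":1},{"tx":0,"ty":-0.9,"tz":0,"wx":0,"wy":0,"wz":0,"claw":1},{"tx":0,"ty":-0.9,"tz":0,"wx":0,"wy":0,"wz":0,"claw":1},{"tx":0,"ty":-0.9,"tz":0,"wx":0,"wy":0,"wz":0,"claw":1},{"tx":0,"ty":-0.9,"tz":0,"wx":0,"wy":0,"wz":0,"claw":1},{"tx":0,"ty":-0.6,"tz":0,"wx":0,"wy":0,"wz":0,"claw":1},{"tx":0,"ty":0,"tz":0,"wx":0,"wy":0,"wz":0,"claw":1},{"tx":0,"ty":0,"tz":0,"wx":0,"wy":0,"wz":0,"claw":1},{"tx":0,"ty":0,"tz":0,"wx":0,"wy":0,"wz":0,"claw":1},{"tx":0,"ty":0,"tz":0,"wx":0,"wy":0,"wz":0,"claw":1}]'
python3 bays.py | head -4
python3 - <<'E'
from h import *
a=cams.camera("top")["frame"][100:260,110:320,::-1]; b=cams.camera("scene")["frame"][100:360,:,::-1]
a=cv2.resize(a,None,fx=1.9,fy=1.9,interpolation=2); b=cv2.resize(b,None,fx=0.7,fy=0.7)
o=np.zeros((600,800,3),np.uint8); o[:304,:399]=a; o[310:310+b.shape[0],:b.shape[1]]=b
w=cams.camera("scene")["frame"][210:350,250:430,::-1]; w=cv2.resize(w,None,fx=2.2,fy=2.2,interpolation=2); o[:308,402:798]=w
cv2.imwrite("pics/fin.png",o)
E
```

```text
t: 39.6
tcp_pos: [0.5264, 0.3525, 0.0543]
tool_rot: [-179.9, -0.1, 175.1]
ft_force: [-0.8, 0.6, 0.6]
width: -0.0
grasp_force: 0.0
t: 40.68
tcp_pos: [0.4479, 0.2158, 0.0552]
tool_rot: [-180.0, 0.0, 175.0]
ft_force: [0.0, -0.1, 0.6]
width: 0.001
grasp_force: 0.0
t: 42.1
tcp_pos: [0.4483, 0.0234, 0.1716]
tool_rot: [180.0, 0.0, 175.2]
ft_force: [0.4, -0.7, 0.1]
width: 0.001
grasp_force: 0.0
open [[21, 255, 161], [21, 211, 161], [21, 255, 158], [21, 255, 146]]
left [[179, 164, 81], [179, 165, 82], [179, 163, 83], [179, 165, 82]]
back [[69, 137, 65], [21, 50, 97], [69, 141, 65], [20, 52, 98]]
right [[111, 122, 75], [20, 48, 96], [19, 39, 92], [19, 50, 97]]
```

View pics/fin.png

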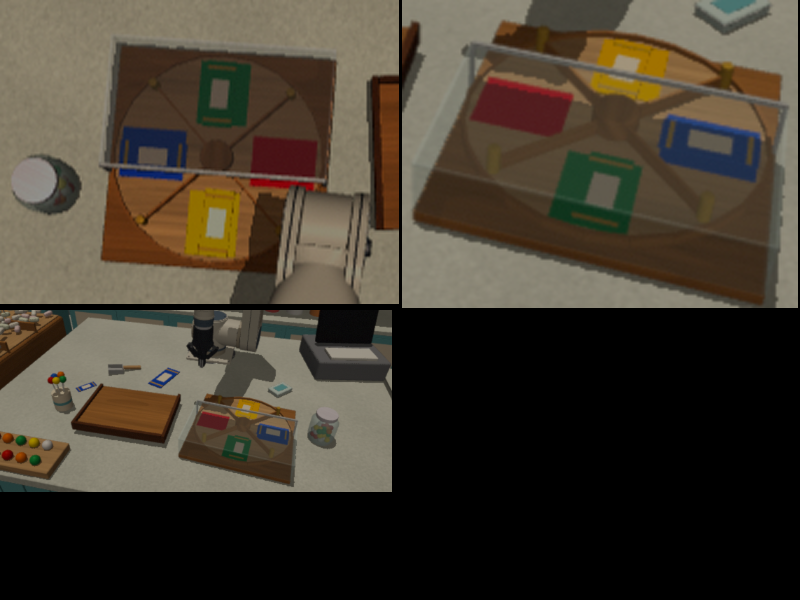

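The composite shows gold (215,222), mint (220,93) and milk (152,155) each flat in its own bay. The gold bay is home at the opening, the board is empty, and the other items are where they were.

```bash
python3 -c "
from station import ctrl
print(ctrl.close_job())"
```

```text
the job is handed in; nothing more can be done
None
```

The gold, milk and mint bars (there was no cherry bar) each lie flat in their own bay, the display is clicked home with gold at the opening, and the job was handed in at about 42 s.

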